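# Clear the T-slots of the engraving fixture

### The arm

A 6-joint arm with a two-finger parallel gripper is mounted at the origin on the work surface; the furniture and walls round the work are solid. World frame = base frame: x ahead of the robot, y to its left, z up, the work surface at z = 0. Lengths are in mm, angles in rad, forces in N, time in s.
With the tool pointing down it reaches from about 350 to 775 mm from the base axis. Payload 7.3 kg.
Tool frame: the origin (TCP) lies at the very end of the fingers, on their centre line; the grasp point (between the pads) lies 19 mm behind it; z points along the fingers, y is the line along which they close (so a half turn about z gives the same grasp; the last joint's range is limited). The gripper opens to 92 mm and grips with 3 to 60 N. Pads are 19 mm wide; open, the fingers measure 130 mm over their backs; the gripper's body (75 mm by 190 mm) begins 47 mm behind the grasp point.
Start: joints at [1.121, 0.342, 1.524, -0, 1.275, -0.146], TCP at [157.038, 500.983, 226.741] pointing down, gripper open.
Joint ranges: [-2.53, 2.53], [-0.77, 2.02], [0.04, 2.7], [-1, 4.14], [0.28, 2.66], [-3.11, 3.11]. Speed limits (rad/s): [2.57, 2.57, 3.14, 3.14, 3.14, 3.14].

### API

Orientations are given as [roll, pitch, yaw] about the fixed x, y, z axes, in that order (R = Rz(yaw) Ry(pitch) Rx(roll)).
In Python, from plant import bot gives the robot as it stands.
- The arm moves only by the tool jog_arm, never from a script. Its argument "targets" is a list of rows, each an object with "xyz": the shift along the tool's x, y, z as a fraction of full scale, a list of three; "spin": the turn about the tool's z as a fraction of full scale. In form: [{"xyz": [x, y, z], "spin": spin}, ...]. A call has exactly 10 rows; each row shifts and turns the commanded pose from where the row before left it, along the tool's axes as they then stand; what a row does not reach is not made up. Full scale, the value 1, is 80 mm for a shift and 0.1 rad for a turn. A row lasts 1/8 s, in which the tool goes at most 62.5 mm and 10.7 degrees, less where a joint would pass 70% of its speed; a pose out of reach is approached as far as the arm can. A call with a number of a shift or a turn outside -1 to 1 is refused whole. A call with a gripper value outside its range is refused whole. "gripper" is the opening in per cent of the stroke, from 0 (shut) to 100 (fully open), set as the call begins (left out, the last holds). The fingers move at their own pace and stop on an object; the grip force is fixed at half the most. Time passes only in rows, so rows that do not move let the fingers close, or fill a call up. It gives the time, the measured TCP pose, the force, the opening and the grip force at its end, in the units of the state.
- bot.get_obs(): the state, without advancing time (a new reading comes with each control period).
- bot.capture(name): name is "scene" or "side" or "wrist"; returns the picture (384x512x3 uint8, blue, green, red); there is no depth.
- bot.get_calibration(name): a dict with "vfov" (degrees; the focal length in pixels is half the picture's height over the tangent of half this angle, whatever the lens; pixels are square), "cx", "cy" (the principal point, pixels), "k1" (the pictures are not rectified: a ray, as slopes to the right and down, at radius r is drawn at 1 + k1 r^2 times it, then the intrinsics apply), "eye" and "rotation" of the camera in the world. Camera axes: x right, y down, z forward; pixel columns grow to the right and rows downward; lengths in mm; the calibration is good to about 2 mm. A picture is of the moment at which its call begins: read the wrist's pose just before it. get_calibration takes no time and is no camera call; for the wrist camera it gives the pose at the moment of the call.
- bot.close_job(): hands the job in; it is judged then, once.
The state is a dict: "time": time; "joint_positions": joint angles; "dq": joint speeds; "tau": joint torques, N m; "tool_pos": TCP position; "tcp_rot": TCP orientation; "contact_force": force on the tool from outside, world axes, zero at the start; "moment": the same for the moment, N m; "grip_width": finger opening in mm; "finger_force": force on a finger pad.
Only numpy, scipy, OpenCV 4.12 (cv2) and the standard library are available. Lean on these libraries where they do the work, as an engineer would, in place of code of your own. Each camera call takes 0.05 s, during which the arm holds its last target. There are 200 camera calls.

### The job

Scrap is lodged in the T-slots of the engraving fixture. With the green key, turn open the red stop of each slot that holds scrap, push the orange scraper along the slot to drive every piece out of the open end into the blue chip tray, and then turn the stops shut again with the key. Do not turn the stops with the bare fingers; finish with the scraper back on its wooden rest, the key standing upright on the bench, and the sanding block, eraser and marker left alone.

Things in the scene. Friction and masses are not known exactly. Their poses are not given: they have to be found in the camera images.
- fixture: Fixed aluminium plate on a dark base, 140 (x) x 210 (y) x 56 mm high; origin under its centre, on the bench. Two T-slots run along its y, centred at x = -50 mm (slot a) and +50 mm (slot b), from a closed end at y = +93 to an open end at y = -105 mm, where a blue tray is fixed. Scrap starts between y = -35 and +47 mm; the 30 mm next to the closed end are always free for the scraper to enter.
- mouth_a (a point): Open end of slot a: on its centre line, at the height of the plate's top (56 mm); axes as the fixture's. The slot runs from here along +y. Neck 15 mm wide and 6 mm deep; below it a channel 28 mm wide and 14 mm high, floor 20 mm under the plate's top. Scrap is too wide to come up through the neck.
- mouth_b (a point): The same for slot b.
- tray_in (a point): Centre of the blue chip tray's floor, at x = 0, y = -150, z = 5 mm of the fixture; axes as the fixture's. Inside 132 mm (x) x 86 mm (y, from the plate's end face to the far wall), walls to 30 mm above the bench, no wall towards the plate; the slots' floors end 31 mm above this floor.
- head_a (a point): Middle of the red bar-shaped head of the stop screw beside slot a, on the plate at x = -24, y = -95 mm of the fixture, 6.5 mm above the plate. The bar is 26 mm long (its own x), 7 mm thick (y), its top 12.5 mm above the plate. Bar across the slot: shut; bar along the slot: open.
- head_b (a point): The same for slot b, at x = +24, y = -95 mm of the fixture.
- stop_a (a joint): Angle of stop screw a: 0 = shut (its 38 mm finger lies across the channel at the open end), 1.57 = open. Opens clockwise seen from above; rigid limits at 0 and 1.57; stays where left (friction 0.04 N m). Opening, the finger swings inwards into the side wall, so scrap cannot push it open; below about 1.25 it still reaches into the channel.
- stop_b (a joint): The same for stop screw b, but it opens anticlockwise seen from above.
- scraper_grip (a point): Middle of the scraper's orange square handle (22 x 22 mm, reaching 24 mm above and 32 mm below this point). 40 mm below is the underside of its steel sole, 34 (x) x 50 (y) x 8 mm. z up along the handle; used with its y along the slot, the sole riding on or just above the plate. 150 g. Starts on the rest, its axes along the rest's within 0.03 rad.
- scraper_blade (a point): Centre of the lower end of the scraper's blade, 57 mm below scraper_grip. The blade is 10 mm (x) x 16 mm (y) and stands 17 mm down from the middle of the sole.
- rest: Fixed wooden rest for the scraper, 50 (x) x 64 (y) x 26 mm high, origin under its centre. Two rails along x, tops at z = 26 mm, with a gap 28 mm wide (y) between them, open at both ends and 20 mm deep; the scraper's sole lies on the rails, its y across the gap, the blade hanging in the gap.
- key_grip (a point): Middle of the key's green square handle (22 x 22 mm, reaching 25 mm above and 21 mm below this point), 43 mm above its lower end. The steel foot is 36 x 36 mm and 22 mm high, with a groove 12 mm wide and 14 mm deep right through along the key's x under it, which drops over a stop's bar head (play about 0.19 rad either way). 150 g; stands by itself on the bench.
- scrap_1: Lodged piece of scrap (may be absent): brass block 22 x 22 x 10 mm, 40 g, origin at its centre; starts in slot a.
- scrap_2: Lodged piece of scrap (may be absent): copper disc 23 mm across, 10 mm high, 40 g, origin at its centre; starts in slot a.
- scrap_3: Lodged piece of scrap (may be absent): copper disc 23 mm across, 10 mm high, 40 g, origin at its centre; starts in slot b.
- scrap_4: Lodged piece of scrap (may be absent): brass block 22 x 22 x 10 mm, 40 g, origin at its centre; starts in slot b.
- sanding_block: Bystander: dark sanding block, 37 x 63 x 26 mm, origin under its centre. Near it stand fixed brush jars, each about 120 mm across: at x 0.29 y -0.23, at x 0.49 y -0.16 and at x 0.38 y 0.00 m; things carried with their lower end 0.26 m above the bench pass over the jars.
- eraser: Bystander: wrapped eraser, 22 x 75 x 12 mm, origin under its centre.
- marker: Bystander: white and green marker pen, 13 x 138 x 14 mm, origin under its centre. It lies near the window sill, a fixed board that juts out over the back of the bench beyond x = 0.625 m at 80 to 105 mm height.

How it is judged (in metres and radians):
On the way, in this order (a step that is already met when the one before it is completed fails the run):
1. the scraper's blade is down in a slot (((x of scraper_blade in the frame of fixture between -0.056 and -0.044 m and y of scraper_blade in the frame of fixture between -0.1 and 0.095 m and z of scraper_blade in the frame of fixture below 0.047 m) or (x of scraper_blade in the frame of fixture between 0.044 and 0.056 m and y of scraper_blade in the frame of fixture between -0.1 and 0.095 m and z of scraper_blade in the frame of fixture below 0.047 m))), for 0.2 s.
2. every piece of scrap lies in the chip tray (x of scrap_1 in the frame of tray_in between -0.066 and 0.066 m and y of scrap_1 in the frame of tray_in between -0.043 and 0.047 m and z of each of scrap_1, scrap_2, scrap_3, scrap_4 in the frame of tray_in below 0.033 m and x of scrap_2 in the frame of tray_in between -0.066 and 0.066 m and y of scrap_2 in the frame of tray_in between -0.043 and 0.047 m and x of scrap_3 in the frame of tray_in between -0.066 and 0.066 m and y of scrap_3 in the frame of tray_in between -0.043 and 0.047 m and x of scrap_4 in the frame of tray_in between -0.066 and 0.066 m and y of scrap_4 in the frame of tray_in between -0.043 and 0.047 m), for 0.2 s.
At the end, for the whole second after the job is handed in: Every piece of scrap lies still in the chip tray; both stops are shut (joint under 0.25 rad); the scraper stands on its rest (within 25 mm of its centre, upright within 0.12 rad, sole on the rails); the key stands upright on the bench (within 0.1 rad) (all of step 2 and linear speed of each of scrap_1, scrap_2, scrap_3, scrap_4 below 0.03 m/s and value of joint each of stop_a, stop_b below 0.25 rad and horizontal distance between scraper_grip and rest below 0.025 m and angle between scraper_grip's own z axis and vertical below 0.12 rad and z of scraper_grip in the frame of rest below 0.07 m and height (world z) of key_grip below 0.0455 m and angle between key_grip's own z axis and vertical below 0.1 rad); the robot touches nothing.
It fails at once if a stop is handled with the bare fingers (contact force between the fingers and stop_a above 2 N or contact force between the fingers and stop_b above 2 N).
It fails at once if a bystander is pushed more than 3 cm (distance of any of sanding_block, eraser, marker from where it was at the start of the episode above 0.03 m).
Of scrap_1, scrap_2, scrap_3, scrap_4 only 2 to 4 are there at a start; the rules pass over those that are not, and their reading is None.
At some moment in a run one of key may be knocked a few centimetres aside while the robot is not near it.
It also fails if it takes over 210 s, if anything falls off the work surface, if the arm or the gripper's body presses on something with over 40 N, if the wrist force passes 120 N, or if a joint passes its speed limit or range.

## Working session

There is one attempt and no reset: what is moved stays moved. The work goes in short steps, Python scripts to look and compute and a tool call to move; the robot and the scene stay as the last step left them, time stands still between calls to the robot, and variables do not carry over. Pictures are saved under pics/ and viewed, at most 14 in all, crops included, and the job is handed in when it is done.

Besides the shell and the picture viewer there is one more tool, called as name(argument=value, ...) on one line, values as JSON. jog_arm: Moves the arm, as the interface text tells. Shift numbers are shares of 80 mm and turn numbers shares of 0.1 rad, none past 1 either way. Its arguments: {"type":"object","properties":{"targets":{"type":"array","items":{"type":"object","properties":{"xyz":{"type":"array","items":{"type":"number"}},"spin":{"type":"number"}}}},"gripper":{"type":"number"}},"required":["targets"]}

```bash
mkdir -p pics; ls
cat > h.py <<'E'
import numpy as np, cv2
from plant import bot
def cal(n):
    c=bot.get_calibration(n); f=192/np.tan(np.radians(c['vfov'])/2)
    return c,f,np.array(c['eye'],float),np.array(c['rotation'],float)
def ray(C,u,v):
    c,f,e,R=C; d=np.array([(u-c['cx'])/f,(v-c['cy'])/f]); s=d.copy()
    for _ in range(30): s=d/(1+c['k1']*(s@s))
    return R@np.array([s[0],s[1],1.])
def at(C,u,v,z):
    d=ray(C,u,v); e=C[2]; return (e+d*(z-e[2])/d[2])
def proj(C,p):
    c,f,e,R=C; q=R.T@(np.array(p,float)-e); s=q[:2]/q[2]; s=s*(1+c['k1']*(s@s))
    return s[0]*f+c['cx'],s[1]*f+c['cy']
def snap(n,fn,crop=None,k=1.5):
    C=cal(n); im=bot.capture(n); cv2.imwrite('pics/raw_'+fn,im)
    if crop: x0,y0,x1,y1=crop; im=im[y0:y1,x0:x1]
    cv2.imwrite('pics/'+fn,cv2.resize(im,None,fx=k,fy=k,interpolation=cv2.INTER_CUBIC)); return C,im
E
python3 - <<'E'
from h import *
import json,pickle
d={}
for n in('scene','side','wrist'):
    C,im=snap(n,n+'0.png'); d[n]=C; print(n,C)
pickle.dump(d,open('cal.pkl','wb'))
o=bot.get_obs(); print(o)
E
```

```text
pics
scene ({'vfov': 44.56470599818593, 'cx': 262.84626896708227, 'cy': 196.03310086526994, 'k1': -0.1328132831885265, 'eye': array([ 564.16825949, -797.55755669, 1295.37451157]), 'rotation': array([-2.60060675e+00, -1.26211023e-03,  1.27641825e-01])}, np.float64(468.5553832959341), array([ 564.16825949, -797.55755669, 1295.37451157]), array([-2.60060675e+00, -1.26211023e-03,  1.27641825e-01]))
side ({'vfov': 48.24886871979336, 'cx': 255.69238150069845, 'cy': 193.40148210179285, 'k1': 0.026633026827857936, 'eye': array([ 349.31194486,  530.23146209, 1179.34572844]), 'rotation': array([-2.66229261e+00, -2.84542004e-03, -2.94326150e+00])}, np.float64(428.7307593606414), array([ 349.31194486,  530.23146209, 1179.34572844]), array([-2.66229261e+00, -2.84542004e-03, -2.94326150e+00]))
wrist ({'vfov': 71.87855418891166, 'cx': 250.32209322797442, 'cy': 188.86547835124566, 'k1': 0.011658316441808352, 'eye': array([ 77.36105736, 525.58178759, 384.01172366]), 'rotation': array([2.83061442e+00, 1.17478221e-03, 1.26765446e+00])}, np.float64(264.8551601520898), array([ 77.36105736, 525.58178759, 384.01172366]), array([2.83061442e+00, 1.17478221e-03, 1.26765446e+00]))
{'time': 0.15, 'joint_positions': array([ 1.12101420e+00,  3.42542922e-01,  1.52477446e+00, -1.08453402e-05,
        1.27536608e+00, -1.46018938e-01]), 'dq': array([-0.00203908, -0.00197105, -0.00423929, -0.00025934,  0.00048937,
        0.00144737]), 'tau': array([ 1.60039617e-03, -4.31469655e+01, -2.44350761e+01,  7.18441000e-02,
        5.37385780e-02, -9.77309173e-05]), 'tool_pos': array([156.90074851, 500.70777169, 226.22293269]), 'tcp_rot': array([-3.14051195e+00, -1.48450557e-04,  2.83783254e+00]), 'contact_force': array([ 0.36147038, -0.11425393,  0.08009398]), 'moment': array([-0.00814044, -0.04910729, -0.00993161]), 'finger_force': 0.0, 'grip_width': 91.85641911514072}
```

View pics/scene0.png

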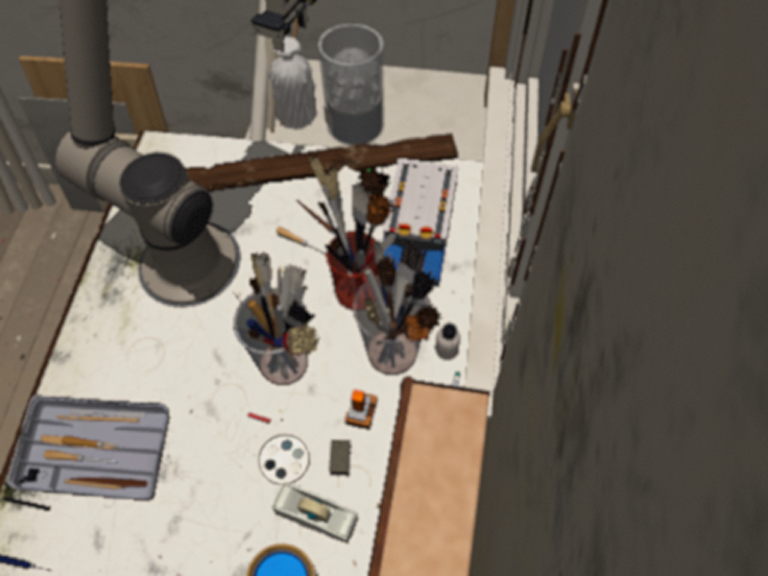

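View pics/side0.png

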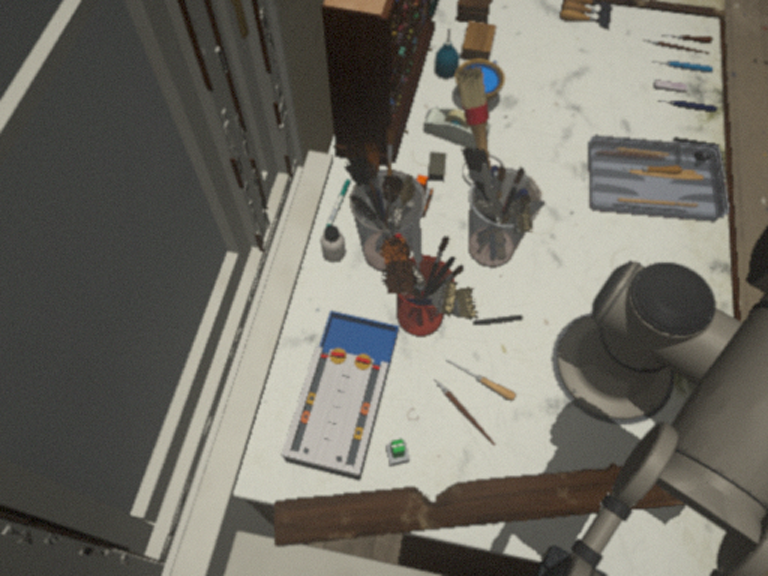

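```bash
cat >> h.py <<'E'
from scipy.spatial.transform import Rotation as Ro
_cal=cal
def cal(n):
    c,f,e,r=_cal(n); return c,f,e,Ro.from_euler('xyz',r).as_matrix()
E
python3 - <<'E'
import cv2,numpy as np
a=cv2.imread('pics/raw_side0.png')[200:325,180:280]
b=cv2.imread('pics/raw_scene0.png')[98:198,246:316]
c=cv2.imread('pics/raw_scene0.png')[250:300,220:260]
A=cv2.resize(a,None,fx=4.8,fy=4.8,interpolation=2)
cv2.imwrite('pics/c1.png',A)
B=cv2.resize(b,None,fx=5,fy=5,interpolation=2);Cc=cv2.resize(c,None,fx=8,fy=8,interpolation=2)
o=np.zeros((500,350+320,3),np.uint8);o[:,:350]=B;o[:400,350:]=Cc
cv2.imwrite('pics/c2.png',o)
E
```

```text
(no output)
```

View pics/c1.png

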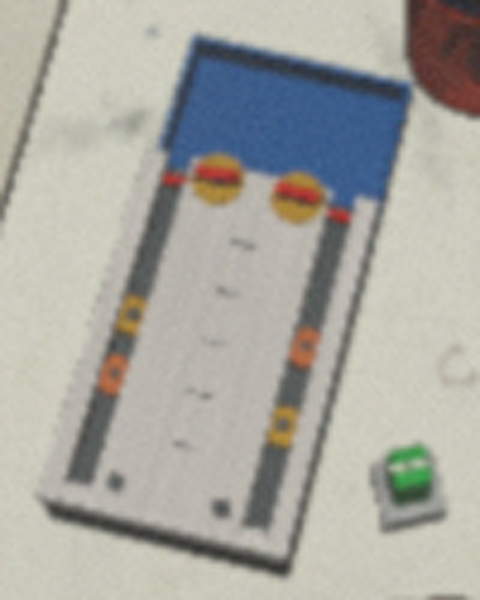

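View pics/c2.png

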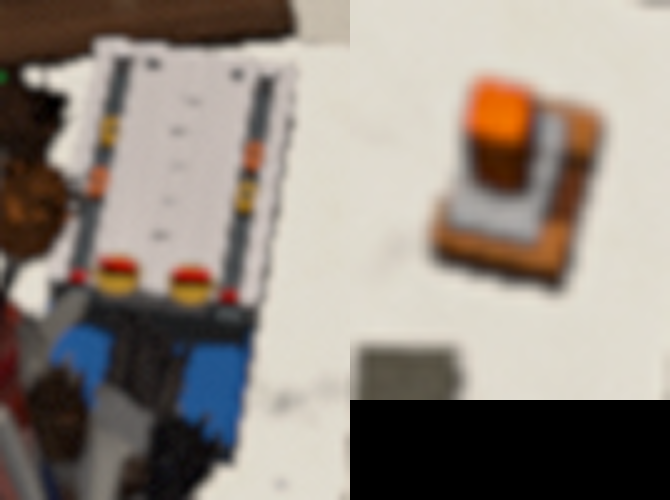

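```bash
cat > fit.py <<'E'
from h import *
from scipy.optimize import least_squares
S=cal('side');W=cal('scene')
s=lambda u,v:((u+.5)/4.8-.5+180,(v+.5)/4.8-.5+200)
w=lambda u,v:((u+.5)/5-.5+246,(v+.5)/5-.5+98)
r=lambda u,v:((u-350+.5)/8-.5+220,(v+.5)/8-.5+250)
P=[((70,105,56),s(42,497)),((-70,105,56),s(290,562)),((-50,93,56),s(258,527)),((50,93,56),s(79,483)),((-70,-105,56),s(380,200)),((70,-105,56),s(163,152)),((24,-95,68.5),s(218,172)),((-24,-95,68.5),s(297,188))]
Q=[((-70,105,56),w(98,38)),((70,105,56),w(293,65)),((-50,93,56),w(123,57)),((50,93,56),w(266,77)),((-24,-95,68.5),w(119,265)),((24,-95,68.5),w(190,275)),((70,-105,56),w(250,305))]
def T(p,q): c,s_=np.cos(p[2]),np.sin(p[2]); return np.array([p[0]+c*q[0]-s_*q[1],p[1]+s_*q[0]+c*q[1],q[2]])
def fit(cams): 
    f=lambda p:np.concatenate([np.subtract(proj(C,T(p,q)),uv) for C,L in cams for q,uv in L])
    R=least_squares(f,[550,300,-.2],loss='soft_l1'); return R.x,np.round(f(R.x),1)
if __name__=='__main__':
    for c in ([(S,P)],[(W,Q)],[(S,P),(W,Q)]): print(*fit(c))
    for uv in((435,232),(568,262),(603,107)): print('rest',at(W,*r(*uv),26))
    print('handle top',at(W,*r(502,105),90))
    print('keytop',at(S,*s(408,463),68)); print('keyline',at(S,*s(388,470),68),at(S,*s(428,460),68))
    for uv in((383,527),(443,512),(375,475)): print('foot',at(S,*s(*uv),22 if uv[1]<500 else 0))
E
python3 fit.py
```

```text
[ 4.96695038e+02  2.05387839e+02 -4.07494231e-02] [-0.6 -0.  -0.1 -0.5  0.2  0.3  0.5  0.2  0.2  0.1 -2.8 -0.9  0.3  0.1
  0.5  0.6]
[ 4.96943925e+02  2.01829498e+02 -4.33173936e-02] [-0.1  0.3  0.5  0.2 -0.  -0.2 -0.3 -0.4 -0.7 -0.3 -0.2 -0.2  1.2  0.5]
[ 4.96760909e+02  2.04501373e+02 -4.22372626e-02] [-0.6 -0.4 -0.2 -0.9  0.2 -0.1  0.5 -0.2  0.3 -0.1 -2.7 -1.3  0.4 -0.2
  0.6  0.3 -0.1 -0.2  0.4 -0.4 -0.  -0.8 -0.3 -1.  -0.6 -0.9 -0.2 -0.9
  1.2 -0.2]
rest [ 410.89147685 -327.04797555   26.        ]
rest [ 459.85363184 -332.10577577   26.        ]
rest [ 463.93222529 -271.22112968   26.        ]
handle top [ 434.16699744 -301.54687578   90.        ]
keytop [378.20463225 253.06168916  68.        ]
keyline [388.07765366 258.90681759  68.        ] [367.90371364 249.32577244  68.        ]
foot [387.05231482 274.41084816   0.        ]
foot [355.30716983 259.45328637   0.        ]
foot [396.29851927 251.86845252  22.        ]
```

jog_arm(targets=[{"xyz": [0,0,0],"spin": 1},{"xyz": [0,0,0],"spin": 1},{"xyz": [0,0,0],"spin": 1},{"xyz": [0,0,0],"spin": 1},{"xyz": [0,0,0],"spin": 1},{"xyz": [0,0,0],"spin": 1},{"xyz": [0,0,0],"spin": 1},{"xyz": [0,0,0],"spin": 1},{"xyz": [0,0,0],"spin": 0.3},{"xyz": [-0.5,0.13,0.1],"spin": 0}], gripper=40)

```text
time: 1.4
tool_pos: [182.9, 470.2, 218.8]
tcp_rot: [3.14, -0.001, 2.012]
contact_force: [0.5, -0.1, -0.3]
grip_width: 36.6
finger_force: 0.0
```

jog_arm(targets=[{"xyz": [-0.5,0.13,0.1],"spin": 0},{"xyz": [-0.5,0.13,0.1],"spin": 0},{"xyz": [-0.5,0.13,0.1],"spin": 0},{"xyz": [-0.5,0.13,0.1],"spin": 0},{"xyz": [-0.5,0.13,0.1],"spin": 0},{"xyz": [-0.5,0.13,0.1],"spin": 0},{"xyz": [-0.5,0.13,0.1],"spin": 0},{"xyz": [-0.48,0.14,0.1],"spin": 0},{"xyz": [0,0,0],"spin": 0},{"xyz": [0,0,0],"spin": 0}])

```text
time: 2.65
tool_pos: [393.9, 216.4, 154.7]
tcp_rot: [-3.141, -0.0, 2.008]
contact_force: [-0.1, 0.8, -0.3]
grip_width: 36.3
finger_force: 0.0
```

```bash
cat >> h.py <<'E'
def go(x,y,z,yaw,o=None):
    "print spin units first, then shift units at the new yaw"
    o=o or bot.get_obs(); p=o['tool_pos']; y0=o['tcp_rot'][2]
    if yaw is None: yaw=y0
    d=np.array([x,y,z])-p; c,s=np.cos(yaw),np.sin(yaw)
    dy=(yaw-y0+np.pi)%(2*np.pi)-np.pi
    print('t%.1f at'%o['time'],np.round(p,1),'yaw %.3f'%y0,'rp',np.round(np.array(o['tcp_rot'][:2]),3),'w%.1f'%o['grip_width'],'F',np.round(o['contact_force'],1))
    print('  spin %.2f'%(-dy/.1),'xyz',np.round(np.array([d[:2]@[c,s],d[:2]@[s,-c],-d[2]])/80,3))
E
python3 - <<'E'
from h import *
go(378,253,28,2.01)
C,_=snap('wrist','w1.png')
import pickle; pickle.dump(C,open('w1.pkl','wb'))
E
```

```text
t2.6 at [393.9 216.4 154.7] yaw 2.008 rp [-3.141 -0.   ] w36.3 F [-0.1  0.8 -0.3]
  spin -0.02 xyz [0.498 0.015 1.584]
```

View pics/w1.png

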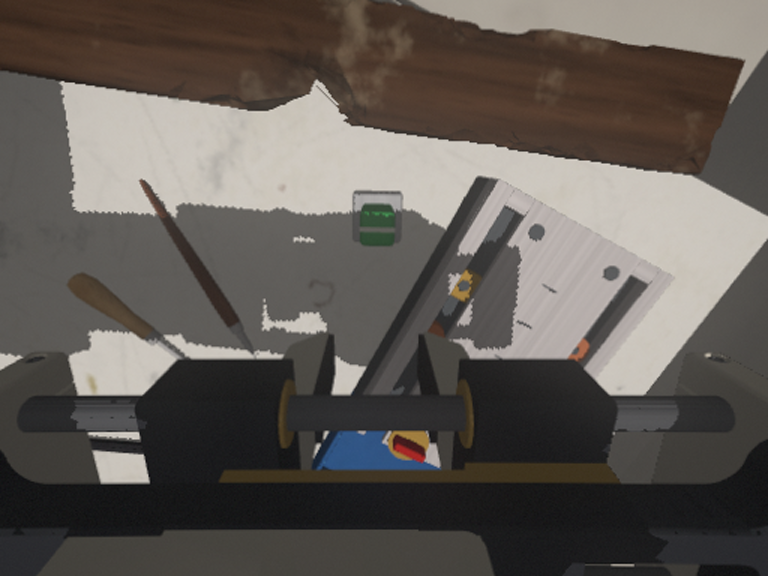

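Run:
```python
from h import *
import pickle
C=pickle.load(open('w1.pkl','rb'))
b=cv2.imread('pics/raw_wrist0.png') if 0 else cv2.imread('pics/raw_w1.png')
cv2.imwrite('pics/c3.png',cv2.resize(b[120:170,225:280],None,fx=10,fy=10,interpolation=2))
print(at(C,378/1.5-.2,232/1.5-.2,68), at(C,377.5/1.5,192/1.5,22),at(C,352/1.5,192/1.5,22),at(C,403/1.5,192/1.5,22))
```

```text
[378.85059584 251.67080078  68.        ] [370.320616  269.9281112  22.       ] [353.80545807 262.1942837   22.        ] [386.83561744 277.65511346  22.        ]
```

View pics/c3.png

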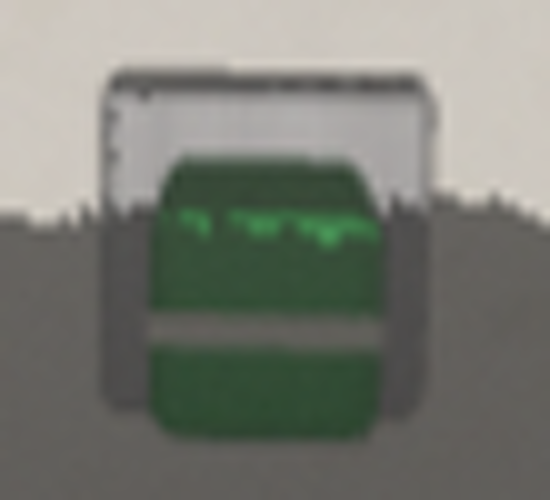

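Run:
```python
from h import *
go(376.6,256.5,30,None)
```

```text
t2.7 at [393.7 216.8 154.8] yaw 2.009 rp [-3.142 -0.   ] w36.8 F [-0.6  0.5  0.3]
  spin -0.00 xyz [0.54  0.017 1.56 ]
```

jog_arm(targets=[{"xyz": [0.27,0.017,0.1],"spin": 0},{"xyz": [0.27,0,0.3],"spin": 0},{"xyz": [0,0,0.4],"spin": 0},{"xyz": [0,0,0.4],"spin": 0},{"xyz": [0,0,0.2],"spin": 0},{"xyz": [0,0,0.12],"spin": 0},{"xyz": [0,0,0.04],"spin": 0},{"xyz": [0,0,0],"spin": 0},{"xyz": [0,0,0],"spin": 0},{"xyz": [0,0,0],"spin": 0}])

```text
time: 3.95
tool_pos: [377.5, 256.1, 30.4]
tcp_rot: [3.141, -0.0, 2.008]
contact_force: [0.3, -0.6, 0.9]
grip_width: 36.8
finger_force: 0.0
```

jog_arm(targets=[{"xyz": [0,0,0],"spin": 0},{"xyz": [0,0,0],"spin": 0},{"xyz": [0,0,0],"spin": 0},{"xyz": [0,0,0],"spin": 0},{"xyz": [0,0,0],"spin": 0},{"xyz": [0,0,-0.2],"spin": 0},{"xyz": [0,0,-0.4],"spin": 0},{"xyz": [0,0,-0.4],"spin": 0},{"xyz": [0,0,-0.4],"spin": 0},{"xyz": [0,0,0],"spin": 0}], gripper=0)

```text
time: 5.2
tool_pos: [378.5, 256.6, 143.7]
tcp_rot: [3.137, -0.0, 2.008]
contact_force: [-0.4, -0.5, -1.6]
grip_width: 21.6
finger_force: 30.0
```

Run:
```python
from h import *
from fit import T
F=[496.8,204.5,-.042]
h=T(F,(-24,-95,0));print(h)
yaw=1.571-.042
go(h[0]+5*np.cos(yaw),h[1]+5*np.sin(yaw),56+30+40,yaw)
```

```text
[468.83233785 110.59148136   0.        ]
t5.2 at [378.5 256.6 143.7] yaw 2.008 rp [ 3.137 -0.   ] w21.6 F [-0.4 -0.5 -1.6]
  spin 4.79 xyz [-1.714  1.205  0.221]
```

Run:
```python
from h import *
go(490,45,200,1.529)
```

```text
t5.2 at [378.5 256.6 143.7] yaw 2.008 rp [ 3.137 -0.   ] w21.6 F [-0.4 -0.5 -1.6]
  spin 4.79 xyz [-2.584  1.504 -0.704]
```

jog_arm(targets=[{"xyz": [0,0,-0.1],"spin": 1},{"xyz": [0,0,-0.2],"spin": 1},{"xyz": [0,0,-0.2],"spin": 1},{"xyz": [0,0,-0.2],"spin": 1},{"xyz": [0,0,0],"spin": 0.79},{"xyz": [-0.5,0.3,0],"spin": 0},{"xyz": [-0.5,0.3,0],"spin": 0},{"xyz": [-0.5,0.3,0],"spin": 0},{"xyz": [-0.5,0.3,0],"spin": 0},{"xyz": [-0.5,0.3,0],"spin": 0}])

```text
time: 6.45
tool_pos: [488.6, 49.7, 196.2]
tcp_rot: [-3.139, -0.0, 1.529]
contact_force: [0.9, -0.4, -2.4]
grip_width: 22.0
finger_force: 30.0
```

jog_arm(targets=[{"xyz": [-0.08,0,0],"spin": 0},{"xyz": [0,0,0],"spin": 0},{"xyz": [0,0,0],"spin": 0},{"xyz": [0,0,0],"spin": 0},{"xyz": [0,0,0],"spin": 0},{"xyz": [0,0,0],"spin": 0},{"xyz": [0,0,0],"spin": 0},{"xyz": [0,0,0],"spin": 0},{"xyz": [0,0,0],"spin": 0},{"xyz": [0,0,0],"spin": 0}])

```text
time: 7.7
tool_pos: [488.4, 44.6, 197.9]
tcp_rot: [3.142, -0.0, 1.529]
contact_force: [-0.2, 0.3, -1.4]
grip_width: 22.0
finger_force: 30.0
```

Run:
```python
from h import *
go(490,45,200,1.529)
C,_=snap('wrist','w2.png')
import pickle; pickle.dump(C,open('w2.pkl','wb'))
from fit import T
for q in((-24,-95,68.5),(24,-95,68.5),(70,105,56),(-70,105,56)): print(np.array(proj(C,T([496.8,204.5,-.042],q)))*1.5)
```

```text
t7.7 at [488.4  44.6 197.9] yaw 1.529 rp [ 3.142 -0.   ] w22.0 F [-0.2  0.3 -1.4]
  spin -0.00 xyz [ 0.005  0.019 -0.026]
[343.67438659 182.5668762 ]
[412.06702971 182.60923827]
[ 501.82507082 -182.67096476]
[ 255.55492351 -182.58411059]
```

View pics/w2.png

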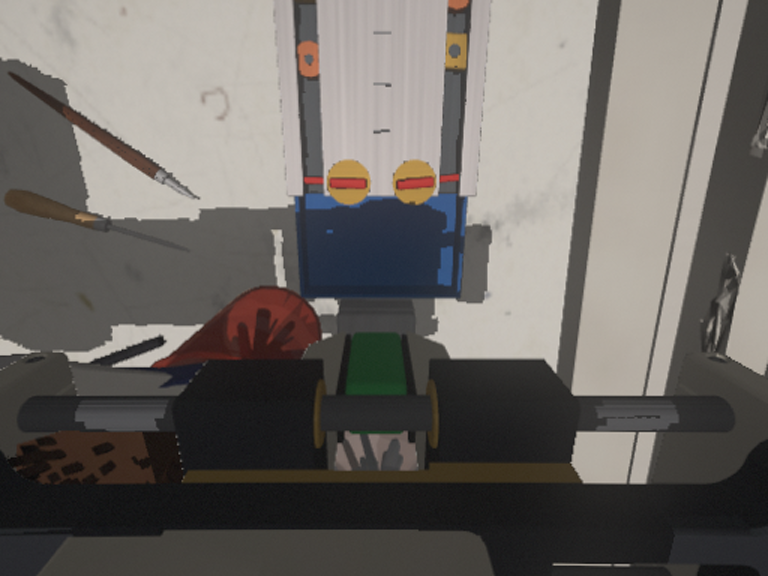

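```bash
cat > red.py <<'E'
from h import *
def reds(fn,C,z,box,amin=40):
    im=cv2.imread(fn); h=cv2.cvtColor(im,cv2.COLOR_BGR2HSV)
    m=(((h[...,0]<6)|(h[...,0]>172))&(h[...,1]>150)&(h[...,2]>90)).astype(np.uint8)
    x0,y0,x1,y1=box; k=np.zeros_like(m); k[y0:y1,x0:x1]=m[y0:y1,x0:x1]
    n,l,st,ce=cv2.connectedComponentsWithStats(k)
    for i in range(1,n):
        if st[i,4]<amin: continue
        ys,xs=np.where(l==i); W=np.array([at(C,x,y,z)[:2] for x,y in zip(xs,ys)])
        r=cv2.minAreaRect(W.astype(np.float32)); mu=W.mean(0); ev=np.linalg.eigh(np.cov((W-mu).T))[1][:,1]
        print('px',ce[i].round(1),st[i],'world',mu.round(1),'rect',np.round(r[0],1),np.round(r[1],1),'ang %.3f'%np.arctan(ev[1]/ev[0]))
E
python3 - <<'E'
from red import *
import pickle
C=pickle.load(open('w2.pkl','rb'))
reds('pics/raw_w2.png',C,68.5,(190,100,330,140),15)
p=np.array([488.4,44.6,197.9]);c,s=np.cos(1.529),np.sin(1.529)
for dy in(-11,0,11): 
  for dx in (6,):
    print(np.array(proj(C,p+[c*dx+s*dy,s*dx-c*dy,38]))*1.5)
im=cv2.imread('pics/raw_w2.png'); h=cv2.cvtColor(im,cv2.COLOR_BGR2HSV)
for v in (225,235,245,255): 
    x=np.where((abs(h[v,:,0]-60)<15)&(h[v,:,1]>100))[0]; print(v*1.5,x.min()*1.5,x.max()*1.5+1.5)
E
```

```text
px [299.2 118.1] [293 116  13   5  48] world [542.5 111.1] rect [542.3 111.1] [12.7  3.7] ang 0.091
px [208.5 119.5] [203 118  12   4  46] world [447.4 113.7] rect [447.4 113.7] [ 3.  11.6] ang -0.070
px [231.8 121.7] [220 119  24   7 147] world [471.6 110.5] rect [471.3 110.2] [ 6.1 24.3] ang -0.075
px [276.9 121.8] [265 118  24   8 143] world [519.1 108.5] rect [518.7 108.5] [24.4  6.3] ang 0.068
[343.10962379 389.79593308]
[374.83400922 389.81744259]
[406.56290962 389.85475389]
337.5 354.0 399.0
352.5 351.0 402.0
367.5 348.0 403.5
382.5 346.5 405.0
```

Run:
```python
from h import *
go(471.8,114.7,110,1.496)
```

```text
t7.8 at [488.4  44.6 197.9] yaw 1.529 rp [ 3.142 -0.   ] w22.1 F [-0.5  0.2 -1.3]
  spin 0.33 xyz [ 0.858 -0.273  1.099]
```

jog_arm(targets=[{"xyz": [0,0,0],"spin": 0.33},{"xyz": [0.3,-0.1,0],"spin": 0},{"xyz": [0.3,-0.1,0.1],"spin": 0},{"xyz": [0.258,-0.073,0.3],"spin": 0},{"xyz": [0,0,0.4],"spin": 0},{"xyz": [0,0,0.2],"spin": 0},{"xyz": [0,0,0.1],"spin": 0},{"xyz": [0,0,0],"spin": 0},{"xyz": [0,0,0],"spin": 0},{"xyz": [0,0,0],"spin": 0}])

```text
time: 9.0
tool_pos: [472.2, 114.8, 110.6]
tcp_rot: [3.14, -0.0, 1.496]
contact_force: [-0.7, -0.3, -1.2]
grip_width: 21.9
finger_force: 30.0
```

Run:
```python
from h import *
go(471.8,114.7,87,1.496)
```

```text
t9.0 at [472.2 114.8 110.6] yaw 1.496 rp [ 3.14 -0.  ] w21.9 F [-0.7 -0.3 -1.2]
  spin -0.00 xyz [-0.001 -0.005  0.295]
```

jog_arm(targets=[{"xyz": [0,0,0.05],"spin": 0},{"xyz": [0,0,0.05],"spin": 0},{"xyz": [0,0,0.05],"spin": 0},{"xyz": [0,0,0.03],"spin": 0},{"xyz": [0,0,0.03],"spin": 0},{"xyz": [0,0,0.03],"spin": 0},{"xyz": [0,0,0.03],"spin": 0},{"xyz": [0,0,0.01],"spin": 0},{"xyz": [0,0,0],"spin": 0},{"xyz": [0,0,0],"spin": 0}])

```text
time: 10.25
tool_pos: [471.8, 114.8, 87.6]
tcp_rot: [3.141, -0.0, 1.496]
contact_force: [0.4, 0.4, -2.1]
grip_width: 21.8
finger_force: 30.0
```

jog_arm(targets=[{"xyz": [0,0.005,0],"spin": 1},{"xyz": [0,0.005,0],"spin": 1},{"xyz": [0,0.005,0],"spin": 1},{"xyz": [0,0.005,0],"spin": 1},{"xyz": [0,0.005,0],"spin": 1},{"xyz": [0,0.005,0],"spin": 1},{"xyz": [0,0.005,0],"spin": 1},{"xyz": [0,0.005,0],"spin": 1},{"xyz": [0,0.005,0],"spin": 1},{"xyz": [0,0.005,0],"spin": 1}])

```text
time: 11.5
tool_pos: [474.5, 112.2, 87.4]
tcp_rot: [3.141, 0.002, 0.493]
contact_force: [-1.7, -2.8, -1.2]
grip_width: 21.7
finger_force: 30.0
```

jog_arm(targets=[{"xyz": [0,-0.075,0],"spin": 0},{"xyz": [0.008,0.005,0],"spin": 1},{"xyz": [0.008,0.005,0],"spin": 1},{"xyz": [0.008,0.005,0],"spin": 1},{"xyz": [0.008,0.005,0],"spin": 1},{"xyz": [0.008,0.005,0],"spin": 1},{"xyz": [0.005,0.003,0],"spin": 0.6},{"xyz": [0,0,0],"spin": 0},{"xyz": [0,0,0],"spin": 0},{"xyz": [0,0,0],"spin": 0}])

```text
time: 12.75
tool_pos: [475.7, 117.2, 87.3]
tcp_rot: [-3.141, 0.001, -0.063]
contact_force: [-3.6, 0.1, -1.7]
grip_width: 21.9
finger_force: 30.0
```

Run:
```python
from h import *
go(471.8,114.7,87,-.06); print(bot.get_obs()['moment'],bot.get_obs()['joint_positions'])
```

```text
t12.8 at [475.7 117.2  87.3] yaw -0.063 rp [-3.141e+00  1.000e-03] w21.9 F [-3.6  0.1 -1.7]
  spin -0.03 xyz [-0.047  0.035  0.004]
[0.15721093 0.95609093 0.01394373] [8.46920181e-02 4.44947808e-01 1.80414859e+00 6.89199444e-04
 8.93493051e-01 1.71818307e+00]
```

jog_arm(targets=[{"xyz": [0,0,-0.2],"spin": 0},{"xyz": [0,0,-0.4],"spin": 0},{"xyz": [0,0,0],"spin": -1},{"xyz": [0,0,0],"spin": -1},{"xyz": [0,0,0],"spin": -1},{"xyz": [0,0,0],"spin": -1},{"xyz": [0,0,0],"spin": -1},{"xyz": [0,0,0],"spin": -1},{"xyz": [0,0,0],"spin": -1},{"xyz": [0,0,0],"spin": -1}])

```text
time: 14.0
tool_pos: [477.5, 117.1, 136.0]
tcp_rot: [3.14, -0.003, 0.74]
contact_force: [-0.1, 0.7, -1.7]
grip_width: 22.0
finger_force: 30.0
```

jog_arm(targets=[{"xyz": [0,0,0],"spin": -1},{"xyz": [0,0,0],"spin": -1},{"xyz": [0,0,0],"spin": -1},{"xyz": [0,0,0],"spin": -1},{"xyz": [0,0,0],"spin": -1},{"xyz": [0,0,0],"spin": -1},{"xyz": [0,0,0],"spin": -1},{"xyz": [0,0,0],"spin": -1},{"xyz": [0,0,0],"spin": -1},{"xyz": [0,0,0],"spin": 0}])

```text
time: 15.25
tool_pos: [477.3, 117.0, 135.9]
tcp_rot: [3.139, -0.0, 1.635]
contact_force: [0.0, -0.1, -1.3]
grip_width: 22.2
finger_force: 30.0
```

Run:
```python
from red import *
go(518.6,112.8,110,1.639)
C,_=snap('side','s2.png'); reds('pics/raw_s2.png',C,68.5,(205,225,260,255),3)
```

```text
t15.2 at [477.3 117.  135.9] yaw 1.635 rp [ 3.139 -0.   ] w22.2 F [ 0.  -0.1 -1.3]
  spin -0.04 xyz [-0.088  0.512  0.324]
px [221.7 235.3] [221 235   2   2   3] world [526.7 111. ] rect [526.5 110.8] [2.  4.1] ang -0.633
```

jog_arm(targets=[{"xyz": [-0.044,0.25,0],"spin": 0},{"xyz": [-0.044,0.262,0],"spin": 0},{"xyz": [0,0,0.2],"spin": 0},{"xyz": [0,0,0.124],"spin": 0},{"xyz": [0,0,0.05],"spin": 0},{"xyz": [0,0,0.05],"spin": 0},{"xyz": [0,0,0.05],"spin": 0},{"xyz": [0,0,0],"spin": 0},{"xyz": [0,0,0],"spin": 0},{"xyz": [0,0,0],"spin": 0}])

```text
time: 16.55
tool_pos: [517.7, 112.6, 97.8]
tcp_rot: [3.141, -0.0, 1.636]
contact_force: [-0.4, 0.5, -1.4]
grip_width: 21.5
finger_force: 30.0
```

Run:
```python
from red import *
go(518.6,112.8,87.5,1.639)
```

```text
t16.6 at [517.7 112.6  97.8] yaw 1.636 rp [ 3.141 -0.   ] w21.5 F [-0.4  0.5 -1.4]
  spin -0.03 xyz [0.002 0.011 0.129]
```

jog_arm(targets=[{"xyz": [0,0.01,0.03],"spin": 0},{"xyz": [0,0,0.03],"spin": 0},{"xyz": [0,0,0.03],"spin": 0},{"xyz": [0,0,0.03],"spin": 0},{"xyz": [0,0,0],"spin": 0},{"xyz": [0,-0.005,0],"spin": -1},{"xyz": [0,-0.005,0],"spin": -1},{"xyz": [0,-0.005,0],"spin": -1},{"xyz": [0,-0.005,0],"spin": -1},{"xyz": [0,-0.005,0],"spin": -1}])

```text
time: 17.8
tool_pos: [516.6, 111.2, 88.0]
tcp_rot: [-3.141, 0.001, 2.139]
contact_force: [0.1, -4.0, -1.7]
grip_width: 21.7
finger_force: 30.0
```

jog_arm(targets=[{"xyz": [0,-0.005,0],"spin": -1},{"xyz": [0,-0.005,0],"spin": -1},{"xyz": [0,-0.005,0],"spin": -1},{"xyz": [0,-0.005,0],"spin": -1},{"xyz": [0,-0.005,0],"spin": -1},{"xyz": [0,-0.005,0],"spin": -1},{"xyz": [0,-0.005,0],"spin": -1},{"xyz": [0,-0.005,0],"spin": -1},{"xyz": [0,-0.005,0],"spin": -1},{"xyz": [0,-0.005,0],"spin": -1}])

```text
time: 19.05
tool_pos: [515.8, 108.3, 88.4]
tcp_rot: [-3.141, 0.003, 3.139]
contact_force: [2.6, -2.3, -2.8]
grip_width: 21.7
finger_force: 30.0
```

jog_arm(targets=[{"xyz": [0,-0.003,0],"spin": -0.6},{"xyz": [0,0,0],"spin": 0},{"xyz": [0,0,0],"spin": 0},{"xyz": [0,0,-0.2],"spin": 0},{"xyz": [0,0,-0.4],"spin": 0},{"xyz": [0,0,0],"spin": 0},{"xyz": [0,0,0],"spin": 0},{"xyz": [0,0,0],"spin": 0},{"xyz": [0,0,0],"spin": 0},{"xyz": [0,0,0],"spin": 0}])

```text
time: 20.3
tool_pos: [514.3, 108.5, 135.5]
tcp_rot: [3.142, -0.001, -3.087]
contact_force: [-0.5, 0.1, -1.8]
grip_width: 22.1
finger_force: 30.0
```

jog_arm(targets=[{"xyz": [-0.2,0,-0.2],"spin": 0},{"xyz": [-0.3,0,-0.3],"spin": 0},{"xyz": [-0.3,0,-0.3],"spin": 0},{"xyz": [0,0,0],"spin": 0},{"xyz": [0,0,0],"spin": 0},{"xyz": [0,0,0],"spin": 0},{"xyz": [0,0,0],"spin": 0},{"xyz": [0,0,0],"spin": 0},{"xyz": [0,0,0],"spin": 0},{"xyz": [0,0,0],"spin": 0}])

```text
time: 21.55
tool_pos: [578.4, 112.0, 200.0]
tcp_rot: [3.142, 0.0, -3.087]
contact_force: [-0.2, 0.2, -0.6]
grip_width: 21.7
finger_force: 30.0
```

Run:
```python
from red import *
C,_=snap('wrist','w3.png'); reds('pics/raw_w3.png',C,68.5,(0,0,512,230),15)
go(376,250,120,2.0)
```

```text
px [52.7  1.3] [ 27   0  52   5 154] world [416.  -80.1] rect [416.5 -79.9] [ 3.1 46.6] ang -1.512
px [158.5   6.3] [140   0  33  20 358] world [413.9  17. ] rect [416.6  15.5] [15.2 29.6] ang -1.546
px [255.5  79.8] [242  77  26   6 121] world [472.  111.3] rect [471.8 110.3] [ 4.7 25.3] ang -1.511
px [249.7 126.8] [238 123  24   8 142] world [518.6 108.1] rect [518.6 108. ] [24.8  6.3] ang 1.526
t21.6 at [578.4 112.1 200. ] yaw -3.087 rp [3.141 0.   ] w21.7 F [-0.8  0.2 -2. ]
  spin 11.96 xyz [ 2.621 -1.583  1.   ]
```

jog_arm(targets=[{"xyz": [0,0,0],"spin": 1},{"xyz": [0,0,0],"spin": 1},{"xyz": [0,0,0],"spin": 1},{"xyz": [0,0,0],"spin": 1},{"xyz": [0,0,0],"spin": 1},{"xyz": [0,0,0],"spin": 1},{"xyz": [0,0,0],"spin": 1},{"xyz": [0,0,0],"spin": 1},{"xyz": [0,0,0],"spin": 1},{"xyz": [0,0,0],"spin": 1}])

```text
time: 22.85
tool_pos: [578.4, 112.0, 200.0]
tcp_rot: [3.141, -0.0, 2.192]
contact_force: [-0.6, 0.1, -2.3]
grip_width: 21.8
finger_force: 30.0
```

jog_arm(targets=[{"xyz": [0,0,0],"spin": 1},{"xyz": [0,0,0],"spin": 0.96},{"xyz": [0.37,-0.22,0],"spin": 0},{"xyz": [0.45,-0.28,0],"spin": 0},{"xyz": [0.45,-0.28,0],"spin": 0},{"xyz": [0.45,-0.27,0],"spin": 0},{"xyz": [0.45,-0.27,0.3],"spin": 0},{"xyz": [0.45,-0.26,0.4],"spin": 0},{"xyz": [0,0,0.3],"spin": 0},{"xyz": [0,0,0],"spin": 0}])

```text
time: 24.1
tool_pos: [375.1, 250.0, 119.1]
tcp_rot: [-3.139, -0.0, 2.001]
contact_force: [-0.4, -0.9, -0.3]
grip_width: 21.5
finger_force: 30.0
```

Run:
```python
from red import *
go(376,250,31,2.0)
```

```text
t24.1 at [375.1 250.  119.1] yaw 2.001 rp [-3.139 -0.   ] w21.5 F [-0.4 -0.9 -0.3]
  spin 0.01 xyz [-0.004  0.01   1.101]
```

jog_arm(targets=[{"xyz": [0,0,0.3],"spin": 0},{"xyz": [0,0,0.4],"spin": 0},{"xyz": [0,0,0.2],"spin": 0},{"xyz": [0,0,0.1],"spin": 0},{"xyz": [0,0,0.06],"spin": 0},{"xyz": [0,0,0.03],"spin": 0},{"xyz": [0,0,0.01],"spin": 0},{"xyz": [0,0,0],"spin": 0},{"xyz": [0,0,0],"spin": 0},{"xyz": [0,0,0],"spin": 0}])

```text
time: 25.35
tool_pos: [376.3, 250.1, 32.1]
tcp_rot: [3.141, -0.0, 2.0]
contact_force: [-0.6, 0.2, 0.0]
grip_width: 22.0
finger_force: 30.0
```

jog_arm(targets=[{"xyz": [0,0,0],"spin": 0},{"xyz": [0,0,0],"spin": 0},{"xyz": [0,0,-0.2],"spin": 0},{"xyz": [0,0,-0.3],"spin": 0},{"xyz": [0,0,-0.5],"spin": 0},{"xyz": [0,0,-0.6],"spin": 0},{"xyz": [0,0,-0.6],"spin": 0},{"xyz": [0,0,-0.6],"spin": 0},{"xyz": [0,0,-0.5],"spin": 0},{"xyz": [0,0,0],"spin": 0}], gripper=40)

```text
time: 26.6
tool_pos: [377.4, 250.6, 299.0]
tcp_rot: [3.135, 0.0, 2.0]
contact_force: [-0.1, 0.2, -0.7]
grip_width: 37.0
finger_force: 0.0
```

Run:
```python
from red import *
go(440,-375,295,1.53)
W=cal('scene')
b=at(W,285/1.5,365/1.5,0); print(b)
for h in(60,100,140,180): print(h,at(W,268/1.5,322/1.5,h))
print(proj(W,(290,-230,0)),proj(W,(290,-230,130)))
```

```text
t26.6 at [377.4 250.6 299. ] yaw 2.000 rp [3.135 0.   ] w37.0 F [-0.1  0.2 -0.7]
  spin 4.70 xyz [-7.782  1.101  0.05 ]
[ 267.57814378 -221.05080033    0.        ]
60 [ 227.74016048 -158.77592092   60.        ]
100 [ 238.63331379 -179.45893258  100.        ]
140 [ 249.52646711 -200.14194424  140.        ]
180 [ 260.41962043 -220.8249559   180.        ]
(np.float64(196.60723248012047), np.float64(246.86382072747523)) (np.float64(190.97984013088583), np.float64(227.3096128065344))
```

Run:
```python
from red import *
W=cal('side')
for p in((337,155),(395,158),(408,120),(437,20)): print('side',p,at(W,p[0]/1.5,p[1]/1.5,0).round())
W=cal('scene')
for p in((400,395),(408,380),(372,575)): print('scene',p,at(W,p[0]/1.5,p[1]/1.5,0).round(),at(W,p[0]/1.5,p[1]/1.5,150).round(),at(W,p[0]/1.5,p[1]/1.5,250).round())
```

```text
side (337, 155) [ 642. -396.    0.]
side (395, 158) [ 509. -414.    0.]
side (408, 120) [ 500. -532.    0.]
side (437, 20) [ 487. -884.    0.]
scene (400, 395) [ 508. -256.    0.] [ 514. -319.  150.] [ 519. -360.  250.]
scene (408, 380) [ 520. -222.    0.] [ 525. -288.  150.] [ 528. -333.  250.]
scene (372, 575) [ 501. -604.    0.] [ 509. -627.  150.] [ 514. -642.  250.]
```

jog_arm(targets=[{"xyz": [-0.4,0.06,0],"spin": 0},{"xyz": [-0.5,0.07,0],"spin": 0},{"xyz": [-0.5,0.07,0],"spin": 0},{"xyz": [-0.5,0.07,0],"spin": 0},{"xyz": [-0.3,0,0],"spin": 1},{"xyz": [0,0,0],"spin": 1},{"xyz": [0,0,0],"spin": 1},{"xyz": [0,0,0],"spin": 1},{"xyz": [0,0,0],"spin": 0.7},{"xyz": [0,0,0],"spin": 0}])

```text
time: 27.85
tool_pos: [468.6, 99.0, 294.8]
tcp_rot: [-3.14, 0.0, 1.53]
contact_force: [-0.6, 0.3, -0.5]
grip_width: 36.7
finger_force: 0.0
```

jog_arm(targets=[{"xyz": [-0.4,-0.03,0],"spin": 0},{"xyz": [-0.6,-0.03,0],"spin": 0},{"xyz": [-0.6,-0.03,0],"spin": 0},{"xyz": [-0.6,-0.03,0],"spin": 0},{"xyz": [-0.6,-0.03,0],"spin": 0},{"xyz": [-0.6,-0.03,0],"spin": 0},{"xyz": [-0.6,-0.03,0],"spin": 0},{"xyz": [-0.6,-0.02,0],"spin": 0},{"xyz": [-0.46,0,0],"spin": 0},{"xyz": [0,0,0],"spin": 0}])

```text
time: 29.1
tool_pos: [433.4, -306.7, 294.6]
tcp_rot: [-3.14, -0.001, 1.528]
contact_force: [0.2, 0.8, -0.3]
grip_width: 36.8
finger_force: 0.0
```

Run:
```python
from h import *
import pickle
go(434,-301.5,295,1.49)
C,_=snap('wrist','w4.png'); pickle.dump(C,open('w4.pkl','wb'))
print(np.array(proj(C,(434,-301,90)))*1.5)
```

```text
t29.1 at [ 433.4 -306.7  294.6] yaw 1.528 rp [-3.14e+00 -1.00e-03] w36.8 F [ 0.2  0.8 -0.3]
  spin 0.38 xyz [ 0.066  0.003 -0.006]
[376.30555252 243.36252228]
```

View pics/w4.png

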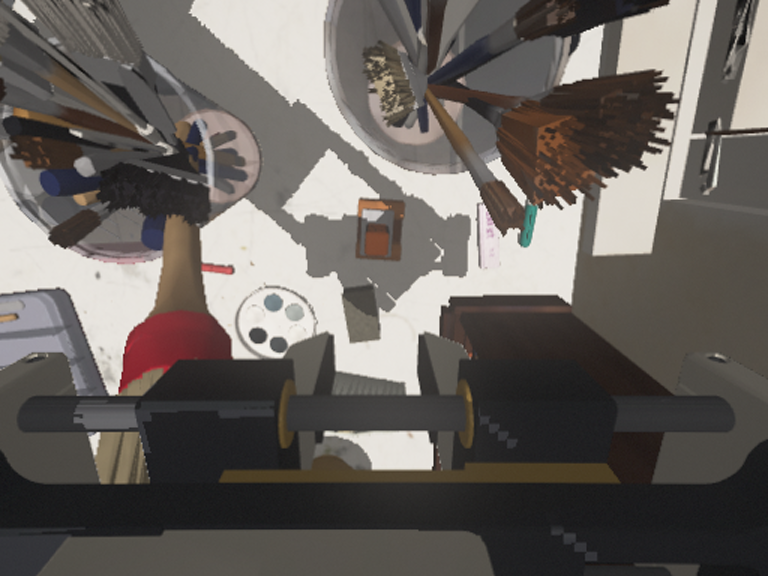

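Run:
```python
import cv2
b=cv2.imread('pics/raw_w4.png')
cv2.imwrite('pics/c4.png',cv2.resize(b[125:180,230:280],None,fx=10,fy=10,interpolation=2))
```

```text
(no output)
```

View pics/c4.png

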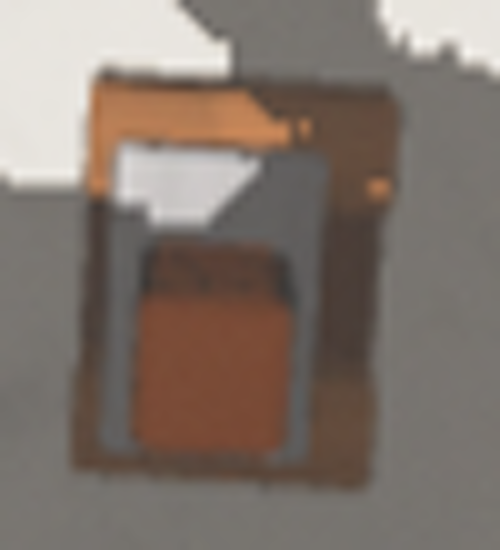

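Run:
```python
from h import *
import pickle
C=pickle.load(open('w4.pkl','rb'))
q=lambda u,v,z:at(C,(u+.5)/10-.5+230,(v+.5)/10-.5+125,z)[:2]
def show(n,P,z):
    W=np.array([q(*p,z) for p in P]); e=np.roll(W,-1,0)-W
    print(n,W.mean(0).round(1),'sides',np.linalg.norm(e,axis=1).round(1),'ang',np.arctan2(e[:,1],e[:,0]).round(3))
show('handle',[(142,293),(297,296),(290,452),(131,450)],90)
show('rest',[(95,75),(400,92),(370,487),(72,468)],26)
show('sole',[(115,143),(327,155),(312,462),(101,450)],34)
```

```text
handle [ 434.3 -300.5] sides [21.4 22.1 22.3 22.3] ang [-0.061 -1.647  3.087  1.452]
rest [ 437.4 -299.7] sides [48.4 64.6 49.5 64.1] ang [-0.097 -1.668  3.035  1.456]
sole [ 434.  -301.4] sides [33.2 49.4 34.3 49.4] ang [-0.098 -1.648  3.042  1.472]
```

Run:
```python
from h import *
import pickle
C=pickle.load(open('w4.pkl','rb'))
print('base c',at(C,215/1.5,155/1.5,0),at(C,260/1.5,155/1.5,0),at(C,215/1.5,202/1.5,0))
for h in (0,100,140,180,220):
  print(h,[tuple(np.round(np.array(proj(C,(290+60*np.cos(a),-230+60*np.sin(a),h)))*1.5).astype(int)) for a in (0,-.785,-1.57)])
  print('  edge right',at(C,213/1.5,160/1.5,h).round(), 'bottom',at(C,120/1.5,262/1.5,h).round(),'J2 bottom',at(C,430/1.5,172/1.5,h).round())
```

```text
base c [ 262.77366936 -215.91005659    0.        ] [ 311.36151553 -217.83814037    0.        ] [ 254.36796352 -265.66834353    0.        ]
0 [(np.int64(297), np.int64(165)), (np.int64(285), np.int64(205)), (np.int64(250), np.int64(222))]
  edge right [ 260. -221.    0.] bottom [ 132. -330.    0.] J2 bottom [ 495. -243.    0.]
100 [(np.int64(274), np.int64(168)), (np.int64(260), np.int64(219)), (np.int64(216), np.int64(240))]
  edge right [ 299. -222.  100.] bottom [ 199. -307.  100.] J2 bottom [ 482. -239.  100.]
140 [(np.int64(261), np.int64(169)), (np.int64(246), np.int64(226)), (np.int64(197), np.int64(250))]
  edge right [ 315. -222.  140.] bottom [ 226. -297.  140.] J2 bottom [ 477. -237.  140.]
180 [(np.int64(245), np.int64(172)), (np.int64(228), np.int64(236)), (np.int64(172), np.int64(263))]
  edge right [ 330. -222.  180.] bottom [ 253. -288.  180.] J2 bottom [ 472. -235.  180.]
220 [(np.int64(222), np.int64(174)), (np.int64(204), np.int64(249)), (np.int64(140), np.int64(280))]
  edge right [ 346. -222.  220.] bottom [ 280. -278.  220.] J2 bottom [ 467. -234.  220.]
```

jog_arm(targets=[{"xyz": [0,0,0],"spin": 0.44},{"xyz": [0.021,0.004,0.3],"spin": 0},{"xyz": [0,0,0.5],"spin": 0},{"xyz": [0,0,0.5],"spin": 0},{"xyz": [0,0,0.5],"spin": 0},{"xyz": [0,0,0.3],"spin": 0},{"xyz": [0,0,0],"spin": 0},{"xyz": [0,0,0],"spin": 0},{"xyz": [0,0,0],"spin": 0},{"xyz": [0,0,0],"spin": 0}])

```text
time: 30.4
tool_pos: [434.9, -303.3, 128.9]
tcp_rot: [3.14, 0.001, 1.486]
contact_force: [-0.2, 0.3, 0.1]
grip_width: 36.8
finger_force: 0.0
```

Run:
```python
from h import *
go(433.9,-305,57,1.484)
```

```text
t30.4 at [ 434.9 -303.3  128.9] yaw 1.486 rp [3.14e+00 1.00e-03] w36.8 F [-0.2  0.3  0.1]
  spin 0.02 xyz [-0.023 -0.011  0.898]
```

jog_arm(targets=[{"xyz": [-0.015,-0.01,0.2],"spin": 0},{"xyz": [0,0,0.25],"spin": 0},{"xyz": [0,0,0.2],"spin": 0},{"xyz": [0,0,0.15],"spin": 0},{"xyz": [0,0,0.1],"spin": 0},{"xyz": [0,0,0],"spin": 0},{"xyz": [0,0,0],"spin": 0},{"xyz": [0,0,0],"spin": 0},{"xyz": [0,0,0],"spin": 0},{"xyz": [0,0,0],"spin": 0}])

```text
time: 31.65
tool_pos: [433.7, -304.2, 56.1]
tcp_rot: [3.141, 0.0, 1.486]
contact_force: [0.4, 0.5, 0.1]
grip_width: 36.9
finger_force: 0.0
```

jog_arm(targets=[{"xyz": [0,0,0],"spin": 0},{"xyz": [0,0,0],"spin": 0},{"xyz": [0,0,0],"spin": 0},{"xyz": [0,0,0],"spin": 0},{"xyz": [0,0,0],"spin": 0},{"xyz": [0,0,0],"spin": 0},{"xyz": [0,0,0],"spin": 0},{"xyz": [0,0,0],"spin": 0},{"xyz": [0,0,0],"spin": 0},{"xyz": [0,0,0],"spin": 0}], gripper=0)

```text
time: 32.9
tool_pos: [433.7, -304.2, 55.9]
tcp_rot: [-3.142, -0.0, 1.486]
contact_force: [-0.4, -0.7, 0.7]
grip_width: 21.8
finger_force: 29.9
```

jog_arm(targets=[{"xyz": [0,0,-0.1],"spin": 0},{"xyz": [0,0,-0.3],"spin": 0},{"xyz": [0,0,-0.5],"spin": 0},{"xyz": [0,0,-0.5],"spin": 0},{"xyz": [0,0,-0.5],"spin": 0},{"xyz": [0,0,-0.5],"spin": 0},{"xyz": [0,0,-0.5],"spin": 0},{"xyz": [0,0,-0.32],"spin": 0},{"xyz": [0,0,0],"spin": -0.43},{"xyz": [0,0,0],"spin": 0}])

```text
time: 34.15
tool_pos: [433.5, -304.0, 314.0]
tcp_rot: [3.141, 0.0, 1.528]
contact_force: [-0.2, -0.1, -1.5]
grip_width: 21.1
finger_force: 29.9
```

jog_arm(targets=[{"xyz": [0.3,0,0],"spin": 0},{"xyz": [0.5,0,0],"spin": 0},{"xyz": [0.6,0,0],"spin": 0},{"xyz": [0.6,0,0],"spin": 0},{"xyz": [0.6,0,0],"spin": 0},{"xyz": [0.6,0,0],"spin": 0},{"xyz": [0.6,0,0],"spin": 0},{"xyz": [0.6,0,0],"spin": 0},{"xyz": [0.6,0,0],"spin": 0},{"xyz": [0.6,0,0],"spin": 0}])

```text
time: 35.4
tool_pos: [451.1, 145.8, 313.5]
tcp_rot: [-3.141, -0.0, 1.529]
contact_force: [0.8, -0.5, -0.4]
grip_width: 21.9
finger_force: 29.9
```

Run:
```python
from h import *
from fit import T
F=[498.6,204.4,-.042]
p=T(F,(-50,77,0)); print(p); go(p[0]-.13,p[1]-3.2,150,1.529)
```

```text
[451.87714281 283.43147864   0.        ]
t35.4 at [451.1 145.8 313.5] yaw 1.529 rp [-3.141 -0.   ] w21.9 F [ 0.8 -0.5 -0.4]
  spin -0.00 xyz [ 1.679 -0.062  2.043]
```

jog_arm(targets=[{"xyz": [0.4,-0.06,0],"spin": 0},{"xyz": [0.4,0,0.3],"spin": 0},{"xyz": [0.38,0,0.5],"spin": 0},{"xyz": [0,0,0.5],"spin": 0},{"xyz": [0,0,0.5],"spin": 0},{"xyz": [0,0,0.24],"spin": 0},{"xyz": [0,0,0],"spin": 0},{"xyz": [0,0,0],"spin": 0},{"xyz": [0,0,0],"spin": 0},{"xyz": [0,0,0],"spin": 0}])

```text
time: 36.65
tool_pos: [451.9, 238.1, 151.2]
tcp_rot: [3.14, -0.001, 1.529]
contact_force: [0.2, 1.0, -1.8]
grip_width: 21.8
finger_force: 29.9
```

Run:
```python
from h import *
import pickle
C,im=snap('wrist','w5.png'); pickle.dump(C,open('w5.pkl','wb'))
go(451.7,280.2,90,1.529)
```

```text
t36.7 at [451.9 238.  151. ] yaw 1.529 rp [ 3.141e+00 -1.000e-03] w21.7 F [ 0.6 -1.2 -2.1]
  spin -0.00 xyz [ 0.527 -0.024  0.763]
```

View pics/w5.png

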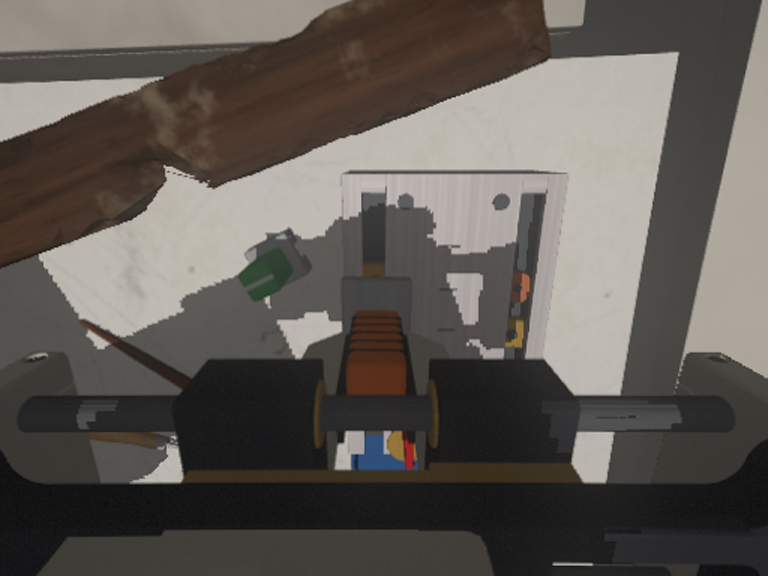

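Run:
```python
from h import *
import pickle
C=pickle.load(open('w5.pkl','rb')); g=cv2.cvtColor(cv2.imread('pics/raw_w5.png'),6)
for v in (132,138,150,158,165): print(v,g[v,234:262].tolist())
for u,v in((342,174),(567,175)): print(at(C,u/1.5-.2,v/1.5-.2,56))
```

```text
132 [185, 181, 179, 183, 185, 185, 175, 71, 91, 94, 94, 93, 91, 92, 92, 92, 94, 93, 92, 91, 92, 93, 89, 111, 186, 184, 181, 178]
138 [184, 180, 178, 181, 185, 186, 174, 78, 92, 93, 93, 89, 58, 59, 60, 59, 58, 58, 60, 58, 59, 58, 61, 76, 86, 86, 84, 85]
150 [85, 84, 83, 84, 86, 86, 83, 65, 55, 56, 55, 55, 56, 55, 55, 57, 56, 54, 54, 55, 55, 55, 60, 79, 84, 84, 84, 82]
158 [84, 84, 82, 83, 85, 85, 84, 68, 53, 54, 54, 52, 52, 53, 52, 53, 54, 53, 53, 54, 52, 54, 57, 80, 83, 84, 82, 81]
165 [83, 82, 80, 81, 81, 83, 81, 69, 52, 50, 51, 51, 51, 51, 50, 51, 50, 51, 50, 50, 50, 51, 57, 79, 82, 82, 81, 79]
[434.40323697 311.47661045  56.        ]
[572.27432512 304.99259071  56.        ]
```

Run:
```python
from h import *
from fit import T
import pickle
C=pickle.load(open('w5.pkl','rb'))
for u,v in((240.85,150),(256.6,150),(240.8,165),(256.7,165),(240.6,132),(257.3,132)): print(at(C,u,v,56).round(1))
p=at(C,248.7,150,56); 
# expected centre x at that y
F=[498.6,204.4,-.042]
for yy in(40,60,80): print(T(F,(-50,yy,0)))
```

```text
[444.8 279.4  56. ]
[459.8 278.8  56. ]
[443.9 264.8  56. ]
[459.4 264.1  56. ]
[445.4 296.4  56. ]
[461.1 295.7  56. ]
[450.32359964 246.46410784   0.        ]
[451.1633527  266.44647043   0.        ]
[452.00310576 286.42883303   0.        ]
```

jog_arm(targets=[{"xyz": [0.2,-0.01,0],"spin": 0},{"xyz": [0.2,-0.01,0.1],"spin": 0},{"xyz": [0.127,0,0.2],"spin": 0},{"xyz": [0,0,0.17],"spin": 0},{"xyz": [0,0,0.04],"spin": 0},{"xyz": [0,0,0],"spin": 0},{"xyz": [0,0,0],"spin": 0},{"xyz": [0,0,0],"spin": 0},{"xyz": [0,0,0],"spin": 0},{"xyz": [0,0,0],"spin": 0}])

```text
time: 37.95
tool_pos: [451.9, 280.1, 109.8]
tcp_rot: [3.141, -0.0, 1.529]
contact_force: [0.7, -0.3, -2.7]
grip_width: 21.7
finger_force: 29.9
```

Run:
```python
from h import *
go(452,280.2,87.5,1.529)
```

```text
t38.0 at [451.9 280.1 109.8] yaw 1.529 rp [ 3.141 -0.   ] w21.7 F [ 0.7 -0.3 -2.7]
  spin -0.00 xyz [0.001 0.001 0.278]
```

jog_arm(targets=[{"xyz": [0,0,0.04],"spin": 0},{"xyz": [0,0,0.04],"spin": 0},{"xyz": [0,0,0.04],"spin": 0},{"xyz": [0,0,0.04],"spin": 0},{"xyz": [0,0,0.04],"spin": 0},{"xyz": [0,0,0.04],"spin": 0},{"xyz": [0,0,0.03],"spin": 0},{"xyz": [0,0,0],"spin": 0},{"xyz": [0,0,0],"spin": 0},{"xyz": [0,0,0],"spin": 0}])

```text
time: 39.2
tool_pos: [451.9, 280.1, 88.2]
tcp_rot: [3.141, -0.0, 1.529]
contact_force: [-0.0, 0.3, -1.3]
grip_width: 22.0
finger_force: 29.9
```

jog_arm(targets=[{"xyz": [-0.05,0,0],"spin": 0},{"xyz": [-0.1,0,0],"spin": 0},{"xyz": [-0.1,0,0],"spin": 0},{"xyz": [-0.1,0,0],"spin": 0},{"xyz": [-0.1,0,0],"spin": 0},{"xyz": [-0.1,0,0],"spin": 0},{"xyz": [-0.1,0,0],"spin": 0},{"xyz": [-0.1,0,0],"spin": 0},{"xyz": [-0.1,0,0],"spin": 0},{"xyz": [-0.1,0,0],"spin": 0}])

```text
time: 40.45
tool_pos: [448.6, 203.7, 88.0]
tcp_rot: [3.142, -0.0, 1.529]
contact_force: [0.9, -0.1, -1.4]
grip_width: 22.0
finger_force: 29.9
```

Run:
```python
from h import *
from fit import T
p=T([498.6,204.4,-.042],(-50,-92,0)); go(p[0]-.1,p[1]-3.2,88,1.529)
```

```text
t40.5 at [448.6 203.7  88. ] yaw 1.529 rp [ 3.142 -0.   ] w22.0 F [ 0.9 -0.1 -1.4]
  spin -0.00 xyz [-1.155e+00 -1.000e-03  0.000e+00]
```

jog_arm(targets=[{"xyz": [-0.1,0,0],"spin": 0},{"xyz": [-0.1,0,0],"spin": 0},{"xyz": [-0.1,0,0],"spin": 0},{"xyz": [-0.1,0,0],"spin": 0},{"xyz": [-0.1,0,0],"spin": 0},{"xyz": [-0.1,0,0],"spin": 0},{"xyz": [-0.1,0,0],"spin": 0},{"xyz": [-0.1,0,0],"spin": 0},{"xyz": [-0.1,0,0],"spin": 0},{"xyz": [-0.05,0,0],"spin": 0}])

```text
time: 41.7
tool_pos: [445.4, 127.7, 88.0]
tcp_rot: [-3.141, 0.0, 1.528]
contact_force: [-0.2, 0.8, -1.4]
grip_width: 21.9
finger_force: 29.9
```

jog_arm(targets=[{"xyz": [-0.05,0,0],"spin": 0},{"xyz": [-0.05,0,0],"spin": 0},{"xyz": [-0.05,0,0],"spin": 0},{"xyz": [-0.05,0,0],"spin": 0},{"xyz": [0,0,0],"spin": 0},{"xyz": [0,0,0],"spin": 0},{"xyz": [0,0,0],"spin": 0},{"xyz": [0,0,0],"spin": 0},{"xyz": [0,0,0],"spin": 0},{"xyz": [0,0,0],"spin": 0}])

```text
time: 42.95
tool_pos: [444.8, 112.3, 88.0]
tcp_rot: [3.142, -0.0, 1.529]
contact_force: [0.7, 0.8, -1.7]
grip_width: 21.7
finger_force: 29.9
```

Run:
```python
from h import *
C,im=snap('side','s3.png',(190,195,300,330),5)
go(448,110,88,1.529)
```

```text
t43.0 at [444.8 112.3  88. ] yaw 1.529 rp [ 3.142 -0.   ] w21.7 F [ 0.6  0.2 -2.4]
  spin -0.00 xyz [-0.027  0.041 -0.   ]
```

View pics/s3.png

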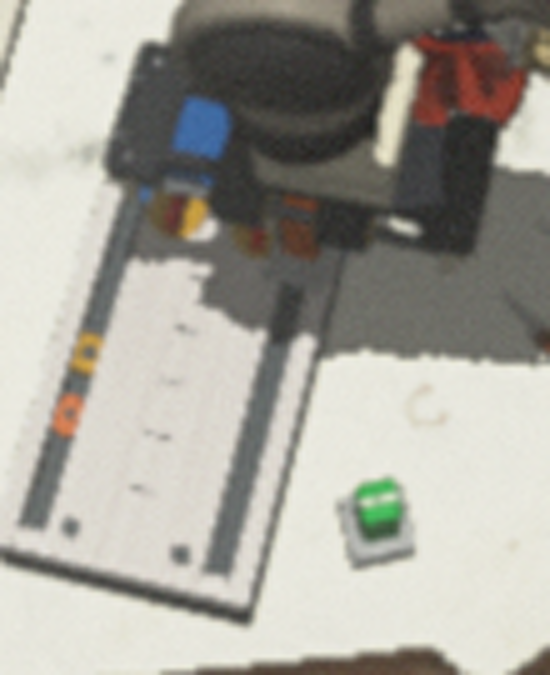

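jog_arm(targets=[{"xyz": [-0.05,0,0],"spin": 0},{"xyz": [0,0,0],"spin": 0},{"xyz": [0,0,0],"spin": 0},{"xyz": [0.1,0,0],"spin": 0},{"xyz": [0.1,0,0],"spin": 0},{"xyz": [0,0,-0.1],"spin": 0},{"xyz": [0,0,-0.2],"spin": 0},{"xyz": [0,0,-0.25],"spin": 0},{"xyz": [0,0,0],"spin": 0},{"xyz": [0,0,0],"spin": 0}])

```text
time: 44.25
tool_pos: [445.0, 124.2, 131.7]
tcp_rot: [-3.141, 0.0, 1.529]
contact_force: [-0.2, -0.1, -1.6]
grip_width: 21.5
finger_force: 29.9
```

Run:
```python
from h import *
go(551.5,276,110,1.529)
```

```text
t44.2 at [445.  124.2 131.7] yaw 1.529 rp [-3.141  0.   ] w21.5 F [-0.2 -0.1 -1.6]
  spin -0.00 xyz [1.951 1.251 0.271]
```

jog_arm(targets=[{"xyz": [0.25,0.15,0],"spin": 0},{"xyz": [0.4,0.25,0],"spin": 0},{"xyz": [0.4,0.25,0],"spin": 0},{"xyz": [0.4,0.25,0],"spin": 0},{"xyz": [0.4,0.25,0],"spin": 0},{"xyz": [0.1,0.1,0.1],"spin": 0},{"xyz": [0,0,0.17],"spin": 0},{"xyz": [0,0,0],"spin": 0},{"xyz": [0,0,0],"spin": 0},{"xyz": [0,0,0],"spin": 0}])

```text
time: 45.5
tool_pos: [551.9, 275.5, 111.1]
tcp_rot: [3.141, -0.0, 1.528]
contact_force: [-0.7, 0.7, -1.1]
grip_width: 22.1
finger_force: 29.9
```

Run:
```python
from h import *
go(551.5,276,88,1.529)
C,im=snap('wrist','w6.png'); g=cv2.cvtColor(im,6)
# expected slot b centre ahead
from fit import T
F=[498.6,204.4,-.042]
for yy in (86,90):
    u,v=proj(C,T(F,(50,yy,56))); r=int(round(v)); print(u,v,r,int(u)-16,g[r,int(u)-16:int(u)+17].tolist(), proj(C,T(F,(42.5,yy,56)))[0],proj(C,T(F,(57.5,yy,56)))[0])
```

```text
t45.5 at [551.9 275.5 111.1] yaw 1.528 rp [ 3.141 -0.   ] w22.1 F [-0.7  0.7 -1.1]
  spin -0.01 xyz [ 0.006 -0.005  0.288]
249.8741231405987 191.20949257790352 191 233 [71, 71, 71, 71, 71, 70, 69, 70, 70, 71, 71, 71, 72, 72, 73, 72, 72, 71, 71, 70, 71, 72, 72, 72, 72, 73, 74, 73, 72, 73, 74, 72, 73] 241.02105888156797 258.7272902610049
249.87198019001394 186.70334231475837 187 233 [70, 70, 69, 70, 70, 68, 68, 68, 69, 69, 68, 70, 70, 71, 70, 69, 70, 70, 70, 69, 69, 70, 69, 70, 69, 69, 70, 70, 72, 71, 71, 71, 70] 240.9702752105825 258.77378896036976
```

jog_arm(targets=[{"xyz": [0.005,-0.003,0.04],"spin": 0},{"xyz": [0,0,0.03],"spin": 0},{"xyz": [0,0,0.03],"spin": 0},{"xyz": [0,0,0.03],"spin": 0},{"xyz": [0,0,0.03],"spin": 0},{"xyz": [0,0,0.02],"spin": 0},{"xyz": [0,0,0],"spin": 0},{"xyz": [0,0,0],"spin": 0},{"xyz": [0,0,0],"spin": 0},{"xyz": [0,0,0],"spin": 0}])

```text
time: 46.8
tool_pos: [551.5, 276.4, 96.1]
tcp_rot: [3.141, -0.0, 1.529]
contact_force: [-0.3, 0.6, -1.8]
grip_width: 21.8
finger_force: 29.9
```

jog_arm(targets=[{"xyz": [0,0,0.05],"spin": 0},{"xyz": [0,0,0.05],"spin": 0},{"xyz": [-0.05,0,0],"spin": 0},{"xyz": [-0.1,0,0],"spin": 0},{"xyz": [-0.1,0,0],"spin": 0},{"xyz": [-0.1,0,0],"spin": 0},{"xyz": [-0.1,0,0],"spin": 0},{"xyz": [-0.1,0,0],"spin": 0},{"xyz": [-0.1,0,0],"spin": 0},{"xyz": [-0.1,0,0],"spin": 0}])

```text
time: 48.05
tool_pos: [549.0, 215.9, 88.1]
tcp_rot: [3.141, -0.0, 1.529]
contact_force: [-0.2, 1.3, -0.8]
grip_width: 21.6
finger_force: 29.9
```

jog_arm(targets=[{"xyz": [-0.1,0,0],"spin": 0},{"xyz": [-0.1,0,0],"spin": 0},{"xyz": [-0.1,0,0],"spin": 0},{"xyz": [-0.1,0,0],"spin": 0},{"xyz": [-0.1,0,0],"spin": 0},{"xyz": [-0.1,0,0],"spin": 0},{"xyz": [-0.1,0,0],"spin": 0},{"xyz": [-0.1,0,0],"spin": 0},{"xyz": [-0.1,0,0],"spin": 0},{"xyz": [-0.1,0,0],"spin": 0}])

```text
time: 49.3
tool_pos: [545.6, 135.9, 88.0]
tcp_rot: [3.142, -0.0, 1.529]
contact_force: [-0.1, 0.3, -0.9]
grip_width: 21.9
finger_force: 29.9
```

jog_arm(targets=[{"xyz": [-0.1,0,0],"spin": 0},{"xyz": [-0.1,0,0],"spin": 0},{"xyz": [-0.1,0,0],"spin": 0},{"xyz": [-0.06,0,0],"spin": 0},{"xyz": [-0.05,0,0],"spin": 0},{"xyz": [0,0,0],"spin": 0},{"xyz": [0,0,0],"spin": 0},{"xyz": [0.1,0,0],"spin": 0},{"xyz": [0.1,0,0],"spin": 0},{"xyz": [0,0,0],"spin": 0}])

```text
time: 50.55
tool_pos: [544.9, 120.7, 88.0]
tcp_rot: [3.142, -0.0, 1.53]
contact_force: [-0.0, -0.7, -1.4]
grip_width: 21.7
finger_force: 29.9
```

jog_arm(targets=[{"xyz": [0,0,-0.2],"spin": 0},{"xyz": [0,0,-0.4],"spin": 0},{"xyz": [0,0,-0.5],"spin": 0},{"xyz": [0,0,-0.5],"spin": 0},{"xyz": [0,0,-0.5],"spin": 0},{"xyz": [0,0,-0.5],"spin": 0},{"xyz": [0,0,-0.26],"spin": 0},{"xyz": [0,0,0],"spin": 0},{"xyz": [-0.3,-0.2,0],"spin": 0},{"xyz": [-0.5,-0.25,0],"spin": 0}])

```text
time: 51.8
tool_pos: [505.3, 57.2, 315.4]
tcp_rot: [-3.139, -0.0, 1.531]
contact_force: [0.0, -0.9, -2.1]
grip_width: 21.8
finger_force: 29.9
```

jog_arm(targets=[{"xyz": [-0.5,-0.25,0],"spin": 0},{"xyz": [-0.24,-0.05,0],"spin": 0},{"xyz": [0,0,0],"spin": 0},{"xyz": [0,0,0],"spin": 0},{"xyz": [0,0,0],"spin": 0},{"xyz": [0,0,0],"spin": 0},{"xyz": [0,0,0],"spin": 0},{"xyz": [0,0,0],"spin": 0},{"xyz": [0,0,0],"spin": 0},{"xyz": [0,0,0],"spin": 0}])

```text
time: 53.05
tool_pos: [479.8, -0.9, 316.8]
tcp_rot: [3.142, -0.0, 1.529]
contact_force: [0.2, 0.7, -1.0]
grip_width: 21.6
finger_force: 29.9
```

Run:
```python
from h import *
C,im=snap('wrist','w7.png')
go(436.5,-302.5,315,1.48)
```

```text
t53.1 at [479.8  -1.  316.8] yaw 1.529 rp [ 3.142 -0.   ] w22.2 F [-0.3 -0.2 -2. ]
  spin 0.49 xyz [-3.803 -0.197  0.023]
```

View pics/w7.png

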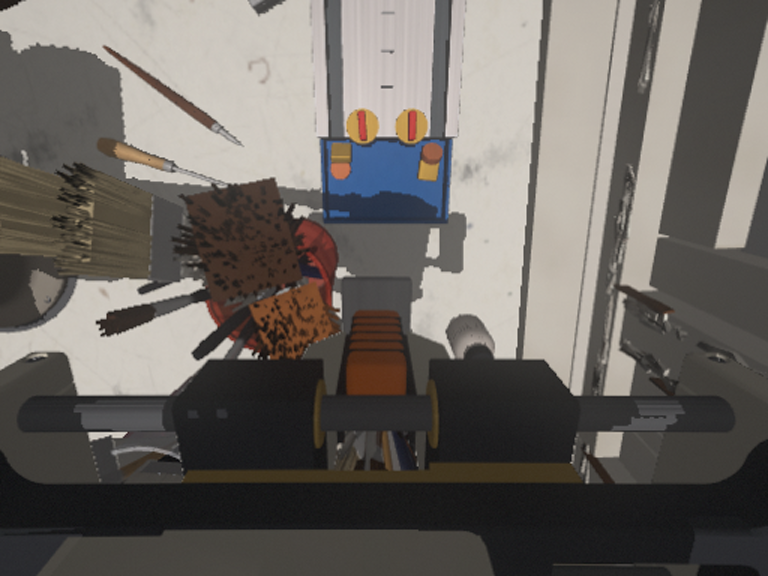

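jog_arm(targets=[{"xyz": [0,0,0],"spin": 0.49},{"xyz": [-0.3,-0.02,0],"spin": 0},{"xyz": [-0.5,-0.03,0],"spin": 0},{"xyz": [-0.5,-0.03,0],"spin": 0},{"xyz": [-0.5,-0.03,0],"spin": 0},{"xyz": [-0.5,-0.03,0],"spin": 0},{"xyz": [-0.5,-0.03,0],"spin": 0},{"xyz": [-0.5,-0.03,0],"spin": 0},{"xyz": [-0.4,0,0],"spin": 0},{"xyz": [-0.1,0,0],"spin": 0}])

```text
time: 54.35
tool_pos: [435.8, -303.8, 316.3]
tcp_rot: [-3.141, -0.0, 1.477]
contact_force: [0.3, 0.3, -1.9]
grip_width: 22.2
finger_force: 29.9
```

jog_arm(targets=[{"xyz": [0,0,0.2],"spin": 0},{"xyz": [0,0,0.5],"spin": 0},{"xyz": [0,0,0.5],"spin": 0},{"xyz": [0,0,0.5],"spin": 0},{"xyz": [0,0,0.5],"spin": 0},{"xyz": [0,0,0.3],"spin": 0},{"xyz": [0,0,0],"spin": 0},{"xyz": [0,0,0],"spin": 0},{"xyz": [0,0,0],"spin": 0},{"xyz": [0,0,0],"spin": 0}])

```text
time: 55.6
tool_pos: [436.6, -302.4, 117.7]
tcp_rot: [3.14, 0.001, 1.48]
contact_force: [-0.2, -0.4, -1.5]
grip_width: 22.0
finger_force: 29.9
```

Run:
```python
from h import *
go(436.5,-302.5,57,1.48)
```

```text
t55.6 at [ 436.6 -302.4  117.7] yaw 1.480 rp [3.14e+00 1.00e-03] w22.0 F [-0.2 -0.4 -1.5]
  spin -0.00 xyz [-0.001 -0.001  0.759]
```

jog_arm(targets=[{"xyz": [0,0,0.15],"spin": 0},{"xyz": [0,0,0.2],"spin": 0},{"xyz": [0,0,0.15],"spin": 0},{"xyz": [0,0,0.1],"spin": 0},{"xyz": [0,0,0.07],"spin": 0},{"xyz": [0,0,0.05],"spin": 0},{"xyz": [0,0,0.03],"spin": 0},{"xyz": [0,0,0.01],"spin": 0},{"xyz": [0,0,0],"spin": 0},{"xyz": [0,0,0],"spin": 0}])

```text
time: 56.85
tool_pos: [436.3, -302.3, 56.1]
tcp_rot: [3.141, 0.0, 1.48]
contact_force: [-0.0, 0.1, -1.3]
grip_width: 21.6
finger_force: 29.9
```

jog_arm(targets=[{"xyz": [0,0,0],"spin": 0},{"xyz": [0,0,0],"spin": 0},{"xyz": [0,0,0],"spin": 0},{"xyz": [0,0,-0.1],"spin": 0},{"xyz": [0,0,-0.3],"spin": 0},{"xyz": [0,0,-0.5],"spin": 0},{"xyz": [0,0,-0.6],"spin": 0},{"xyz": [0,0,-0.6],"spin": 0},{"xyz": [0,0,-0.6],"spin": 0},{"xyz": [0,0,-0.3],"spin": 0}], gripper=40)

```text
time: 58.1
tool_pos: [436.6, -302.5, 299.7]
tcp_rot: [3.138, 0.003, 1.48]
contact_force: [0.3, -0.7, -0.6]
grip_width: 37.1
finger_force: 0.0
```

Run:
```python
from h import *
C,im=snap('wrist','w8.png',(180,80,340,240),4)
S,_=snap('side','s4.png')
im=cv2.imread('pics/raw_s4.png');h=cv2.cvtColor(im,40)
m=((abs(h[...,0].astype(int)-60)<15)&(h[...,1]>120)).astype(np.uint8); m[:, :220]=0
n,l,st,ce=cv2.connectedComponentsWithStats(m)
for i in range(1,n):
    if st[i,4]>30: print(st[i],ce[i],at(S,*ce[i],60))
go(410,200,305,2.0)
```

```text
t58.2 at [ 437.  -302.9  299.4] yaw 1.480 rp [3.136 0.004] w36.5 F [ 0.  -0.7 -0.1]
  spin -5.20 xyz [ 5.857  2.309 -0.069]
```

View pics/w8.png

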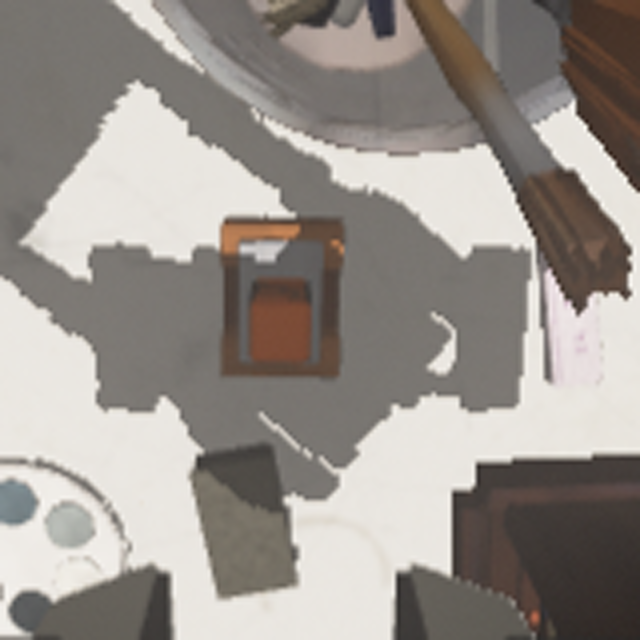

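jog_arm(targets=[{"xyz": [0.35,-0.1,0],"spin": 0},{"xyz": [0.6,-0.1,0],"spin": 0},{"xyz": [0.6,-0.1,0],"spin": 0},{"xyz": [0.6,-0.1,0],"spin": 0},{"xyz": [0.6,-0.1,0],"spin": 0},{"xyz": [0.6,-0.1,0],"spin": 0},{"xyz": [0.6,-0.1,0],"spin": 0},{"xyz": [0.6,-0.1,0],"spin": 0},{"xyz": [0.6,-0.1,0],"spin": 0},{"xyz": [0.6,-0.1,0],"spin": 0}])

```text
time: 59.45
tool_pos: [397.4, 164.6, 294.9]
tcp_rot: [-3.14, 0.001, 1.48]
contact_force: [0.9, -0.9, -0.6]
grip_width: 36.6
finger_force: 0.0
```

jog_arm(targets=[{"xyz": [0.1,0,0.2],"spin": 0},{"xyz": [0,0,0.5],"spin": 0},{"xyz": [0,0,0.5],"spin": 0},{"xyz": [0,0,0.4],"spin": 0},{"xyz": [0,0,0],"spin": 0},{"xyz": [0,0,0],"spin": 0},{"xyz": [0,0,0],"spin": 0},{"xyz": [0,0,0],"spin": 0},{"xyz": [0,0,0],"spin": 0},{"xyz": [0,0,0],"spin": 0}])

```text
time: 60.7
tool_pos: [399.2, 171.2, 168.2]
tcp_rot: [3.141, -0.0, 1.48]
contact_force: [-1.3, 0.3, -0.2]
grip_width: 36.6
finger_force: 0.0
```

```bash
cat > key.py <<'E'
from h import *
def key(fn='k.png'):
    C,im=snap('wrist',fn); h=cv2.cvtColor(im,40).astype(int)
    m=((abs(h[...,0]-60)<20)&(h[...,1]>90)&(h[...,2]>30)).astype(np.uint8)
    n,l,st,ce=cv2.connectedComponentsWithStats(cv2.morphologyEx(m,cv2.MORPH_CLOSE,np.ones((5,5),np.uint8)))
    for i in range(1,n):
        if st[i,4]>80:
            ys,xs=np.where(l==i); r=cv2.minAreaRect(np.array([at(C,x,y,68)[:2] for x,y in zip(xs,ys)],np.float32))
            print('green',st[i],'rect@68',np.round(r[0],1),np.round(r[1],1),round(np.radians(r[2]),3))
    return C,im
E
python3 - <<'E'
from key import *
go(377,250,150,2.0)
C,im=key()
E
```

```text
t60.7 at [399.2 171.2 168.2] yaw 1.480 rp [ 3.141 -0.   ] w36.6 F [-1.3  0.3 -0.2]
  spin -5.20 xyz [1.012 0.158 0.227]
green [207 100  28  28 470] rect@68 [377.7 247.7] [20.4 20.5] 0.408
```

Run:
```python
from h import *
go(376.2,250.9,31,1.99)
```

```text
t60.8 at [399.2 171.2 168.1] yaw 1.480 rp [ 3.141 -0.   ] w36.6 F [-0.  -0.7  0.5]
  spin -5.10 xyz [1.027 0.144 1.714]
```

jog_arm(targets=[{"xyz": [0,0,0],"spin": -1},{"xyz": [0,0,0],"spin": -1},{"xyz": [0,0,0],"spin": -1},{"xyz": [0,0,0],"spin": -1},{"xyz": [0,0,0],"spin": -1},{"xyz": [0,0,0],"spin": -0.1},{"xyz": [0.3,0.05,0],"spin": 0},{"xyz": [0.5,0.06,0],"spin": 0},{"xyz": [0.227,0.034,0],"spin": 0},{"xyz": [0,0,0],"spin": 0}])

```text
time: 62.0
tool_pos: [375.8, 251.7, 167.9]
tcp_rot: [3.142, -0.0, 1.991]
contact_force: [0.1, 0.1, 0.4]
grip_width: 36.9
finger_force: 0.0
```

jog_arm(targets=[{"xyz": [0,0,0.3],"spin": 0},{"xyz": [0,0,0.4],"spin": 0},{"xyz": [0,0,0.4],"spin": 0},{"xyz": [0,0,0.3],"spin": 0},{"xyz": [0,0,0.2],"spin": 0},{"xyz": [0,0,0.11],"spin": 0},{"xyz": [0,0,0],"spin": 0},{"xyz": [0,0,0],"spin": 0},{"xyz": [0,0,0],"spin": 0},{"xyz": [0,0,0],"spin": 0}])

```text
time: 63.25
tool_pos: [376.4, 251.0, 31.6]
tcp_rot: [3.141, -0.0, 1.99]
contact_force: [0.5, -0.2, -0.4]
grip_width: 36.5
finger_force: 0.0
```

jog_arm(targets=[{"xyz": [0,0,0],"spin": 0},{"xyz": [0,0,0],"spin": 0},{"xyz": [0,0,0],"spin": 0},{"xyz": [0,0,0],"spin": 0},{"xyz": [0,0,0],"spin": 0},{"xyz": [0,0,0],"spin": 0},{"xyz": [0,0,0],"spin": 0},{"xyz": [0,0,0],"spin": 0},{"xyz": [0,0,0],"spin": 0},{"xyz": [0,0,0],"spin": 0}], gripper=0)

```text
time: 64.5
tool_pos: [376.2, 250.9, 31.3]
tcp_rot: [3.141, -0.0, 1.99]
contact_force: [-1.7, 0.5, 2.7]
grip_width: 21.8
finger_force: 30.0
```

jog_arm(targets=[{"xyz": [0,0,-0.2],"spin": 0},{"xyz": [0,0,-0.4],"spin": 0},{"xyz": [0,0,-0.5],"spin": 0},{"xyz": [0,0,-0.4],"spin": 0},{"xyz": [0,0,0],"spin": -1},{"xyz": [0,0,0],"spin": -1},{"xyz": [0,0,0],"spin": -1},{"xyz": [0,0,0],"spin": -1},{"xyz": [0,0,0],"spin": -1},{"xyz": [0,0,0],"spin": -1}])

```text
time: 65.75
tool_pos: [376.0, 250.7, 150.8]
tcp_rot: [-3.141, -0.0, 2.593]
contact_force: [-0.6, 0.9, -0.8]
grip_width: 21.9
finger_force: 30.0
```

jog_arm(targets=[{"xyz": [0,0,0],"spin": -1},{"xyz": [0,0,0],"spin": -1},{"xyz": [0,0,0],"spin": -1},{"xyz": [0,0,0],"spin": -1},{"xyz": [0,0,0],"spin": -1},{"xyz": [0,0,0],"spin": -0.07},{"xyz": [-0.4,-0.4,0],"spin": 0},{"xyz": [-0.5,-0.5,0],"spin": 0},{"xyz": [-0.5,-0.5,0],"spin": 0},{"xyz": [-0.4,-0.3,0],"spin": 0}])

```text
time: 67.0
tool_pos: [515.2, 106.5, 150.9]
tcp_rot: [-3.141, -0.0, 3.093]
contact_force: [0.4, 0.5, -1.7]
grip_width: 21.7
finger_force: 30.0
```

Run:
```python
from h import *
go(514.2,108.4,110,3.097)
```

```text
t67.0 at [515.2 106.5 150.9] yaw 3.093 rp [-3.141 -0.   ] w21.7 F [ 0.4  0.5 -1.7]
  spin -0.04 xyz [0.013 0.023 0.512]
```

jog_arm(targets=[{"xyz": [0.008,0.02,0.2],"spin": 0},{"xyz": [0,0,0.2],"spin": 0},{"xyz": [0,0,0.11],"spin": 0},{"xyz": [0,0,0.05],"spin": 0},{"xyz": [0,0,0.05],"spin": 0},{"xyz": [0,0,0.04],"spin": 0},{"xyz": [0,0,0],"spin": 0},{"xyz": [0,0,0],"spin": 0},{"xyz": [0,0,0],"spin": 0},{"xyz": [0,0,0],"spin": 0}])

```text
time: 68.25
tool_pos: [513.5, 110.2, 99.3]
tcp_rot: [3.141, 0.0, 3.097]
contact_force: [-0.4, 0.2, -1.8]
grip_width: 21.8
finger_force: 30.0
```

jog_arm(targets=[{"xyz": [-0.01,-0.02,0],"spin": 0},{"xyz": [0,0,0.03],"spin": 0},{"xyz": [0,0,0.03],"spin": 0},{"xyz": [0,0,0.03],"spin": 0},{"xyz": [0,0,0.03],"spin": 0},{"xyz": [0,0,0.02],"spin": 0},{"xyz": [0,0,0],"spin": 0},{"xyz": [0,0,0],"spin": 0},{"xyz": [0,0,0],"spin": 0},{"xyz": [0,0,0],"spin": 0}])

```text
time: 69.5
tool_pos: [514.2, 108.6, 88.1]
tcp_rot: [3.141, 0.0, 3.097]
contact_force: [0.2, 0.4, -1.2]
grip_width: 22.2
finger_force: 30.0
```

jog_arm(targets=[{"xyz": [0,0.005,0],"spin": 1},{"xyz": [0,0.005,0],"spin": 1},{"xyz": [0,0.005,0],"spin": 1},{"xyz": [0,0.005,0],"spin": 1},{"xyz": [0,0.005,0],"spin": 1},{"xyz": [0,0.005,0],"spin": 1},{"xyz": [0,0.005,0],"spin": 1},{"xyz": [0,0.005,0],"spin": 1},{"xyz": [0,0.005,0],"spin": 1},{"xyz": [0,0.005,0],"spin": 1}])

```text
time: 70.75
tool_pos: [517.4, 111.6, 88.4]
tcp_rot: [3.139, 0.002, 2.094]
contact_force: [3.0, -2.6, -2.9]
grip_width: 21.6
finger_force: 30.0
```

jog_arm(targets=[{"xyz": [0,0.005,0],"spin": 1},{"xyz": [0,0.005,0],"spin": 1},{"xyz": [0,0.005,0],"spin": 1},{"xyz": [0,0.005,0],"spin": 1},{"xyz": [0,0.005,0],"spin": 1},{"xyz": [0,0.005,0],"spin": 1},{"xyz": [0,0.005,0],"spin": 1},{"xyz": [0,0,0],"spin": 0},{"xyz": [0,0,0],"spin": 0},{"xyz": [0,0,0],"spin": 0}])

```text
time: 72.0
tool_pos: [518.8, 112.4, 88.1]
tcp_rot: [3.141, 0.0, 1.398]
contact_force: [1.0, -3.2, -1.0]
grip_width: 22.0
finger_force: 30.0
```

Run:
```python
from h import *
go(518.7,112.6,135,1.4); print(bot.get_obs()['moment'])
```

```text
t72.0 at [518.8 112.4  88.1] yaw 1.398 rp [3.141 0.   ] w22.0 F [ 1.  -3.2 -1. ]
  spin -0.02 xyz [ 0.002 -0.001 -0.587]
[-0.63796225 -0.1960364   0.0297371 ]
```

jog_arm(targets=[{"xyz": [0,0,-0.2],"spin": 0},{"xyz": [0,0,-0.4],"spin": 0},{"xyz": [0,0,0],"spin": 1},{"xyz": [0,0,0],"spin": 1},{"xyz": [0,0,0],"spin": 1},{"xyz": [0,0,0],"spin": 1},{"xyz": [0,0,0],"spin": 1},{"xyz": [0,0,0],"spin": 1},{"xyz": [0,0,0],"spin": 1},{"xyz": [0,0,0],"spin": 1}])

```text
time: 73.25
tool_pos: [518.0, 113.2, 135.7]
tcp_rot: [-3.14, 0.001, 0.594]
contact_force: [0.7, -0.5, -1.5]
grip_width: 22.0
finger_force: 30.0
```

jog_arm(targets=[{"xyz": [0,0,0],"spin": 1},{"xyz": [0,0,0],"spin": 1},{"xyz": [0,0,0],"spin": 1},{"xyz": [0,0,0],"spin": 1},{"xyz": [0,0,0],"spin": 1},{"xyz": [0,0,0],"spin": 0.4},{"xyz": [-0.2,-0.04,0],"spin": 0},{"xyz": [-0.3,-0.05,0],"spin": 0},{"xyz": [0,0,0],"spin": 0},{"xyz": [0,0,0],"spin": 0}])

```text
time: 74.5
tool_pos: [479.0, 117.7, 136.2]
tcp_rot: [-3.141, -0.001, 0.057]
contact_force: [-0.7, -0.9, -0.6]
grip_width: 21.8
finger_force: 30.0
```

Run:
```python
from h import *
go(475.6,116.8,99.5,.06)
```

```text
t74.5 at [479.  117.7 136.2] yaw 0.057 rp [-3.141e+00 -1.000e-03] w21.8 F [-0.7 -0.9 -0.6]
  spin -0.03 xyz [-0.043  0.009  0.459]
```

jog_arm(targets=[{"xyz": [-0.043,0.009,0],"spin": 0},{"xyz": [0,0,0.2],"spin": 0},{"xyz": [0,0,0.15],"spin": 0},{"xyz": [0,0,0.05],"spin": 0},{"xyz": [0,0,0.04],"spin": 0},{"xyz": [0,0,0.02],"spin": 0},{"xyz": [0,0,0],"spin": 0},{"xyz": [0,0,0],"spin": 0},{"xyz": [0,0,0],"spin": 0},{"xyz": [0,0,0],"spin": 0}])

```text
time: 75.75
tool_pos: [474.9, 116.6, 99.3]
tcp_rot: [-3.141, -0.0, 0.057]
contact_force: [0.6, -0.1, -1.2]
grip_width: 21.9
finger_force: 30.0
```

Run:
```python
from h import *
go(475.6,116.8,88,.06)
```

```text
t75.8 at [474.9 116.6  99.3] yaw 0.057 rp [-3.141 -0.   ] w21.9 F [ 0.6 -0.1 -1.2]
  spin -0.03 xyz [ 0.009 -0.002  0.141]
```

jog_arm(targets=[{"xyz": [0.005,0,0.03],"spin": 0},{"xyz": [0,0,0.03],"spin": 0},{"xyz": [0,0,0.03],"spin": 0},{"xyz": [0,0,0.03],"spin": 0},{"xyz": [0,0,0.02],"spin": 0},{"xyz": [0,0,0],"spin": 0},{"xyz": [0,0,0],"spin": 0},{"xyz": [0,0,0],"spin": 0},{"xyz": [0,0,0],"spin": 0},{"xyz": [0,0,0],"spin": 0}])

```text
time: 77.0
tool_pos: [475.3, 116.6, 88.0]
tcp_rot: [-3.142, -0.0, 0.057]
contact_force: [-0.3, -0.6, -1.8]
grip_width: 21.6
finger_force: 30.0
```

jog_arm(targets=[{"xyz": [-0.008,-0.005,0],"spin": -1},{"xyz": [-0.008,-0.005,0],"spin": -1},{"xyz": [-0.008,-0.005,0],"spin": -1},{"xyz": [-0.008,-0.005,0],"spin": -1},{"xyz": [-0.008,-0.005,0],"spin": -1},{"xyz": [0,0.075,0],"spin": 0},{"xyz": [0,-0.005,0],"spin": -1},{"xyz": [0,-0.005,0],"spin": -1},{"xyz": [0,-0.005,0],"spin": -1},{"xyz": [0,-0.005,0],"spin": -1}])

```text
time: 78.25
tool_pos: [473.5, 113.1, 87.7]
tcp_rot: [-3.141, 0.001, 0.958]
contact_force: [-1.7, -1.4, -2.0]
grip_width: 21.9
finger_force: 30.0
```

jog_arm(targets=[{"xyz": [0,-0.005,0],"spin": -1},{"xyz": [0,-0.005,0],"spin": -1},{"xyz": [0,-0.005,0],"spin": -1},{"xyz": [0,-0.005,0],"spin": -1},{"xyz": [0,-0.005,0],"spin": -1},{"xyz": [0,-0.005,0],"spin": -1},{"xyz": [0,-0.005,0],"spin": -1},{"xyz": [0,0,0],"spin": 0},{"xyz": [0,0,0],"spin": 0},{"xyz": [0,0,0],"spin": 0}])

```text
time: 79.5
tool_pos: [471.4, 114.4, 87.9]
tcp_rot: [3.142, 0.0, 1.655]
contact_force: [0.1, -3.5, -3.7]
grip_width: 21.7
finger_force: 30.0
```

jog_arm(targets=[{"xyz": [0,0,-0.2],"spin": 0},{"xyz": [0,0,-0.4],"spin": 0},{"xyz": [0,0,-0.4],"spin": 0},{"xyz": [-0.3,0.1,-0.4],"spin": 0},{"xyz": [-0.4,0.1,0],"spin": 0},{"xyz": [-0.2,0,0],"spin": 0},{"xyz": [0,0,0],"spin": 0},{"xyz": [0,0,0],"spin": 0},{"xyz": [0,0,0],"spin": 0},{"xyz": [0,0,0],"spin": 0}])

```text
time: 80.75
tool_pos: [493.2, 44.9, 199.9]
tcp_rot: [-3.141, -0.0, 1.658]
contact_force: [0.3, -0.0, -1.8]
grip_width: 21.6
finger_force: 30.0
```

Run:
```python
from red import *
C,_=snap('wrist','w9.png'); reds('pics/raw_w9.png',C,68.5,(150,60,350,200),15)
go(377,250,150,2.0)
from fit import T
F=[498.6,204.4,-.042]
b=[[int(min(q)),int(max(q))] for q in zip(*[proj(C,T(F,p)) for p in((-75,-195,30),(75,-195,30),(-75,-85,60),(75,-85,60))])]; print(b)
im=cv2.imread('pics/raw_w9.png'); cv2.imwrite('pics/w9c.png',cv2.resize(im[b[1][0]-5:b[1][1]+10,b[0][0]-5:b[0][1]+5],None,fx=5,fy=5,interpolation=2))
```

```text
px [212.4 113.9] [207 111  12   6  47] world [447.1 114. ] rect [447.2 114. ] [ 3.8 12.1] ang -0.102
px [234.8 119.5] [223 115  24  10 144] world [471.  110.4] rect [470.9 110.4] [ 6.3 24.6] ang -0.103
px [279.4 125.5] [268 122  24   8 145] world [518.7 108.5] rect [518.8 108.5] [24.8  6.4] ang -0.001
px [301.4 126.1] [296 124  12   5  46] world [542.1 109.9] rect [542.1 109.8] [ 3.8 12.2] ang -0.032
px [169.3 192. ] [150 183  43  17 485] world [401.5  23.2] rect [402.8  24.4] [49.2 19.4] ang 0.092
t80.8 at [493.3  44.8 199.9] yaw 1.658 rp [-3.142 -0.   ] w22.1 F [-0.3  0.4 -1.5]
  spin -3.42 xyz [ 2.937 -0.254  0.624]
[[188, 326], [102, 205]]
```

View pics/w9c.png

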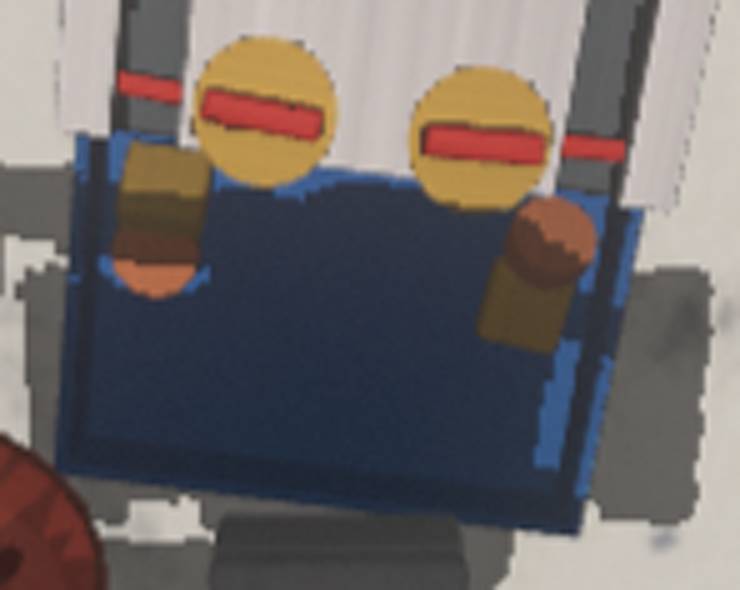

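jog_arm(targets=[{"xyz": [0.3,-0.15,0],"spin": 0},{"xyz": [0.5,-0.25,0],"spin": 0},{"xyz": [0.5,-0.25,0],"spin": 0},{"xyz": [0.5,-0.25,0],"spin": 0},{"xyz": [0.5,-0.25,0],"spin": 0},{"xyz": [0.39,-0.22,0],"spin": 0},{"xyz": [0,0,0.4],"spin": 0},{"xyz": [0,0,0.5],"spin": 0},{"xyz": [0,0,0.4],"spin": 0},{"xyz": [0,0,0],"spin": 0}])

```text
time: 82.05
tool_pos: [364.2, 248.8, 94.5]
tcp_rot: [-3.137, 0.002, 1.657]
contact_force: [0.6, -1.1, -0.7]
grip_width: 21.7
finger_force: 30.0
```

Run:
```python
from h import *
go(365,250,31.8,1.658)
```

```text
t82.0 at [364.2 248.8  94.5] yaw 1.657 rp [-3.137e+00  2.000e-03] w21.7 F [ 0.6 -1.1 -0.7]
  spin -0.01 xyz [0.014 0.011 0.784]
```

jog_arm(targets=[{"xyz": [0,0,0.3],"spin": 0},{"xyz": [0,0,0.25],"spin": 0},{"xyz": [0,0,0.12],"spin": 0},{"xyz": [0,0,0.07],"spin": 0},{"xyz": [0,0,0.03],"spin": 0},{"xyz": [0,0,0.01],"spin": 0},{"xyz": [0,0,0],"spin": 0},{"xyz": [0,0,0],"spin": 0},{"xyz": [0,0,0],"spin": 0},{"xyz": [0,0,0],"spin": 0}])

```text
time: 83.3
tool_pos: [365.7, 249.3, 33.6]
tcp_rot: [3.142, -0.0, 1.657]
contact_force: [0.7, -0.6, -1.3]
grip_width: 21.8
finger_force: 30.0
```

jog_arm(targets=[{"xyz": [0,0,0],"spin": 0},{"xyz": [0,0,0],"spin": 0},{"xyz": [0,0,0],"spin": 0},{"xyz": [0,0,0],"spin": 0},{"xyz": [0,0,-0.1],"spin": 0},{"xyz": [0,0,-0.3],"spin": 0},{"xyz": [0,0,-0.5],"spin": 0},{"xyz": [0,0,-0.5],"spin": 0},{"xyz": [0,0,-0.3],"spin": 0},{"xyz": [0,0,0],"spin": 0}], gripper=40)

```text
time: 84.55
tool_pos: [366.6, 249.8, 171.5]
tcp_rot: [3.137, -0.002, 1.657]
contact_force: [-0.2, -0.3, -0.4]
grip_width: 36.5
finger_force: 0.0
```

jog_arm(targets=[{"xyz": [-0.4,0,0],"spin": 0},{"xyz": [-0.4,0,0],"spin": 0},{"xyz": [0,0,0],"spin": 0},{"xyz": [0,0,0],"spin": 0},{"xyz": [0,0,0],"spin": 0},{"xyz": [0,0,0],"spin": 0},{"xyz": [0,0,0],"spin": 0},{"xyz": [0,0,0],"spin": 0},{"xyz": [0,0,0],"spin": 0},{"xyz": [0,0,0],"spin": 0}])

```text
time: 85.8
tool_pos: [371.2, 185.5, 169.6]
tcp_rot: [3.141, -0.0, 1.657]
contact_force: [0.1, -0.0, -0.4]
grip_width: 36.8
finger_force: 0.0
```

Run:
```python
from key import *
C,im=key('k2.png'); go(400,200,200,None)
def org(fn,C):
    h=cv2.cvtColor(cv2.imread(fn),40).astype(int); m=((abs(h[...,0]-11)<6)&(h[...,1]>200)&(h[...,2]>120)).astype(np.uint8)
    n,l,st,ce=cv2.connectedComponentsWithStats(m)
    for i in range(1,n):
        if st[i,4]>20: print('orange',st[i],ce[i].round(1))
for f in('raw_scene0.png','raw_sc9.png'):
    if f[4:]=='sc9.png': snap('scene','sc9.png')
    org('pics/'+f,None)
```

```text
green [240 117  22  23 459] rect@68 [366.1 246.2] [20.3 20.6] 0.087
t85.8 at [371.2 185.5 169.6] yaw 1.657 rp [ 3.142 -0.   ] w37.2 F [ 0.3 -0.4 -0.6]
  spin -0.00 xyz [ 0.149  0.375 -0.38 ]
orange [236 261   6   7  37] [238.5 264.2]
orange [236 261   7   7  43] [239.1 263.9]
```

```bash
python3 -c "
from plant import bot
print(bot.close_job())"
```

```text
the job is handed in; nothing more can be done
None
```

I handed the job in at about 86 s, but the hand-in returned no verdict, so this rests on my last pictures: all four scrap pieces are in the tray (two lean on the others), both stops are shut, the scraper is on its rest, the key is upright on the bench, and I touched none of the bystanders.

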